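# Set up the lit lens stand on the study desk

## Robot

A 6-joint arm with a two-finger parallel gripper is mounted at the origin on the work surface. World frame = base frame: x ahead of the robot, y to its left, z up, the work surface at z = 0. Lengths are in mm, angles in rad, forces in N, time in s.
With the tool pointing down it reaches from about 275 to 750 mm from the base axis. Payload 10.2 kg.
Tool frame: the origin (TCP) lies on the front face of the gripper's body, between the roots of the fingers; the fingertips stand 73 mm ahead of it and the grasp point (between the pads) lies 54 mm ahead of it; z points along the fingers, y is the direction in which the jaws open and shut (so a half turn about z gives the same grasp; the last joint's range is limited). The gripper opens to 85 mm and grips with 20 to 120 N. Pads are 22 mm wide; open, the fingers measure 114 mm over their backs; the gripper's body (76 mm by 85 mm) begins 54 mm behind the grasp point. The pads swing forward as they close: fully open they stand 13 mm farther back than shut.
Start: joints at [-0.223, 0.313, 1.498, -0, 1.331, -0.223], TCP at [525.006, -0.014, 303.894] pointing down, gripper open.
Joint ranges: [-2.94, 2.94], [-0.97, 2.17], [0.19, 2.56], [-1.23, 4.37], [0.02, 3.11], [-2.88, 2.88]. Speed limits (rad/s): [2.39, 2.39, 3.01, 3.14, 3.14, 3.14].

## Interface

Orientations are given as a unit quaternion [w, x, y, z].
In Python, from rig import ctrl gives the robot as it stands.
- The arm moves only by the tool move_arm, never from a script. Its argument "series" is a list of rows, each a list of 3 entries, a list of its own where there are three numbers: the shift along the tool's x, y, z in mm, then the turn about the tool's z in degrees, then the opening, from 0 (shut) to 1 (fully open). In form: [[[tx, ty, tz], yaw, grip], ...]. A call has 1 to 10 rows; each row is the pose to reach, as a shift and turn from the pose commanded when the call began, along the tool's axes at that moment; what a row does not reach only later rows make up. A row lasts 1/8 s, in which the tool goes at most 62.5 mm and 10.7 degrees, less where a joint would pass 70% of its speed; a pose out of reach is approached as far as the arm can. A call with a gripper value outside its range is refused whole. The fingers move at their own pace and stop on an object; "force" is the grip in N (left out, the last holds). Time passes only in rows, so rows that repeat a pose let the fingers close. It gives the time, the measured TCP pose, the force and the opening at its end, in the units of the state.
- ctrl.sense(): the state, without advancing time (a new reading comes with each control period).
- ctrl.capture(name): name is "scene" or "side" or "wrist"; returns (picture, depth): 480x640x3 uint8, red, green, blue; 480x640 float32, mm along the optical axis (not along the pixel's ray), 0 where there is no reading.
- ctrl.camera_model(name): a dict with "fov_y" (degrees; the focal length in pixels is half the picture's height over the tangent of half this angle, whatever the lens; pixels are square), "cx", "cy" (the principal point, pixels), "rvec" (rotation vector, rad) and "tvec" (3), from world to camera coordinates, as OpenCV has them. Camera axes: x right, y down, z forward; pixel columns grow to the right and rows downward; lengths in mm; the calibration is good to about 2 mm. A picture is of the moment at which its call begins: read the wrist's pose just before it. camera_model takes no time and is no camera call; for the wrist camera it gives the pose at the moment of the call.
- ctrl.finish_job(): hands the job in, once; it reports no verdict.
The state is a dict: "time_s": time; "joints": joint angles; "dq": joint speeds; "tau": joint torques, N m; "eef_pos": TCP position; "ee_rot": TCP orientation; "force": force on the tool from outside, world axes, zero at the start; "wrist_torque": the same for the moment, N m; "grip_width": opening from 0.0 (shut) to 1.0 (fully open).
Only numpy, scipy, OpenCV 4.12 (cv2) and the standard library are available. Lean on these libraries where they do the work, as an engineer would, in place of code of your own. Each camera call takes 0.05 s, during which the arm holds its last target.

## Task

Unscrew the clear dust cover from the lens stand, lift it off and lay it the right way up, knob on top, in the middle of the dark blue tray. Then take every lens from the grey mat and seat each one flat on a station of its own, down on all three rubber pads so that it cannot rock, and last of all turn the stand's light switch clockwise until it clicks over to on. Leave everything else on the desk where it is.

Things in the scene. Friction and masses are not known exactly. Their poses are not given: they have to be found in the camera images.
- stand: White lens stand fixed to the desk: round base 170 mm across, 12 mm high, with three lens stations 56 mm from its axis at 60, 180 and 300 degrees from +x. Origin in the middle of its underside, z up. +x points to its switch pod (x 79 to 155 mm, 70 mm wide, 25 mm high).
- post_top (a point): Top of the metal post on the stand's axis, 65 mm above the desk: plain shoulder 32 mm across up to 38 mm, above it a brass right-hand thread 27 mm across, pitch 7 mm.
- cover: Screw-on dust cover, 150 g: clear disc 156 mm across, 3 mm thick (dark blue rim 5 mm high), and in its middle a dark blue 12-sided knob 42 mm across, top 34 mm above the underside. Origin on the axis at the underside, z up. Starts screwed home, underside 38 mm above the desk. Turned anticlockwise from above it rises 7 mm a turn, is free after about 2 turns, and clears the post with its underside above 65 mm.
- station0 (a point): Station at 60 degrees from the stand's +x: its centre at pad height (20 mm above the desk), where the middle of a seated lens's underside comes. Three rubber pads 15 mm from the centre; four round-topped pins, tops 25 mm above the desk, guide the lens. Two opposite flats of the lens must face along the tangent (square to the line from the stand's axis); those sides are free for fingers.
- station1 (a point): Centre of the like station at 180 degrees from the stand's +x, at pad height (20 mm above the desk).
- station2 (a point): Centre of the like station at 300 degrees from the stand's +x, at pad height (20 mm above the desk).
- switch_grip (a point): Grip point on the axis of the light switch, 44 mm above the desk, 120 mm from the stand's axis along its +x: a dark blue bar 44 mm long (this point's x), 14 mm wide (its y), from 28 to 54 mm above the desk. The point turns with it; at off the bar lies along the stand's x.
- switch (a joint): Angle of the light switch, rad, growing clockwise seen from above, stops at 0 (off) and 1.2 (fully on). It turns freely to about 0.3, then a detent resists with up to about 0.15 N m, goes over centre at 0.6 and snaps the knob on to about 0.9 or more, which is on; let go before 0.55, it springs back to about 0.3.
- tray: Open dark blue tray fixed to the desk, 220 x 220 mm, walls 4 mm thick and 35 mm high, origin in the middle of its underside.
- tray_in (a point): Middle of the tray's inner floor (4 mm above the desk), axes along the tray's walls.
- mat: Grey felt mat, fixed, 230 (x) x 210 (y) x 4 mm high, on which the lenses lie at the start. Origin under its centre.
- lens1: Glass lens in a six-sided black cell, 44 mm across flats (51 mm across corners), 14 mm thick, 70 g. Origin in the middle of its underside, z up; one pair of opposite flats faces along its x, the others at 60 and 120 degrees. Lies flat on the mat. May be absent.
- lens2: Glass lens in a six-sided orange cell, 44 mm across flats (51 mm across corners), 14 mm thick, 70 g. Origin in the middle of its underside, z up; one pair of opposite flats faces along its x, the others at 60 and 120 degrees. Lies flat on the mat. May be absent.
- lens3: Glass lens in a six-sided green cell, 44 mm across flats (51 mm across corners), 14 mm thick, 70 g. Origin in the middle of its underside, z up; one pair of opposite flats faces along its x, the others at 60 and 120 degrees. Lies flat on the mat. May be absent.
- lens4: Glass lens in a six-sided blue cell, 44 mm across flats (51 mm across corners), 14 mm thick, 70 g. Origin in the middle of its underside, z up; one pair of opposite flats faces along its x, the others at 60 and 120 degrees. Lies flat on the mat. May be absent.
- pencup: White cup, 72 mm across, 100 mm high. Origin in the middle of its underside. Not part of the job: leave it where it is.
- stapler: Red and black stapler, 35 x 130 x 44 mm, long along its y. Origin in the middle of its underside. Not part of the job: leave it where it is.
- eraser: White eraser, 55 x 24 x 14 mm. Origin in the middle of its underside. Not part of the job: leave it where it is.
- gluestick: Orange glue stick standing upright, 28 mm across, 90 mm high. Origin in the middle of its underside. Not part of the job: leave it where it is.

How it is judged (in metres and radians):
On the way, in this order (a step that is already met when the one before it is completed fails the run):
1. the cover is unscrewed and lifted clear of the post (z of cover in the frame of stand above 0.067 m), for 0.1 s.
2. the cover lies released in the tray, knob up (x of cover in the frame of tray_in between -0.045 and 0.045 m and y of cover in the frame of tray_in between -0.045 and 0.045 m and z of cover in the frame of tray_in below 0.006 m and angle between cover's own z axis and vertical below 0.08 rad and linear speed of cover below 0.03 m/s and contact force between cover and the fingers below 0.05 N), for 0.2 s.
3. every lens sits flat and released on a station (((horizontal distance between lens1 and station0 below 0.0045 m and z of lens1 in the frame of station0 between -0.0018 and 0.0018 m) or (horizontal distance between lens1 and station1 below 0.0045 m and z of lens1 in the frame of station1 between -0.0018 and 0.0018 m) or (horizontal distance between lens1 and station2 below 0.0045 m and z of lens1 in the frame of station2 between -0.0018 and 0.0018 m)) and angle between each of lens1, lens2, lens3, lens4's own z axis and vertical below 0.05 rad and linear speed of each of lens1, lens2, lens3, lens4 below 0.02 m/s and contact force between each of lens1, lens2, lens3, lens4 and the fingers below 0.05 N and ((horizontal distance between lens2 and station0 below 0.0045 m and z of lens2 in the frame of station0 between -0.0018 and 0.0018 m) or (horizontal distance between lens2 and station1 below 0.0045 m and z of lens2 in the frame of station1 between -0.0018 and 0.0018 m) or (horizontal distance between lens2 and station2 below 0.0045 m and z of lens2 in the frame of station2 between -0.0018 and 0.0018 m)) and ((horizontal distance between lens3 and station0 below 0.0045 m and z of lens3 in the frame of station0 between -0.0018 and 0.0018 m) or (horizontal distance between lens3 and station1 below 0.0045 m and z of lens3 in the frame of station1 between -0.0018 and 0.0018 m) or (horizontal distance between lens3 and station2 below 0.0045 m and z of lens3 in the frame of station2 between -0.0018 and 0.0018 m)) and ((horizontal distance between lens4 and station0 below 0.0045 m and z of lens4 in the frame of station0 between -0.0018 and 0.0018 m) or (horizontal distance between lens4 and station1 below 0.0045 m and z of lens4 in the frame of station1 between -0.0018 and 0.0018 m) or (horizontal distance between lens4 and station2 below 0.0045 m and z of lens4 in the frame of station2 between -0.0018 and 0.0018 m))), for 0.2 s.
4. the light switch has clicked over to on (value of joint switch above 0.8 rad), for 0.2 s.
At the end, for the whole second after the job is handed in: The cover lies flat, knob up and released on the tray floor, within 45 mm of the tray's middle along each side; every lens present sits on a station, within 4.5 mm of its centre and 1.8 mm of pad height, tilted less than 0.05 rad and released; the switch stands beyond 0.8 rad (all of step 2 and all of step 3 and value of joint switch above 0.8 rad); the robot touches nothing.
It fails at once if another thing on the desk is moved more than 4 cm (distance of any of pencup, stapler, eraser, gluestick from where it was at the start of the episode above 0.04 m).
Of lens1, lens2, lens3, lens4 only 2 to 3 are there at a start; the rules pass over those that are not, and their reading is None.
At some moment in a run one of lens1, lens2, lens3, lens4 may be knocked a few centimetres aside while the robot is not near it.
Once in a run the grip may slacken for a moment while it holds something.
It also fails if it takes over 210 s, if anything falls off the work surface, if the arm or the gripper's body presses on something with over 40 N, if the wrist force passes 120 N, or if a joint passes its speed limit or range.

## Working session

There is one attempt and no reset: what is moved stays moved. The work goes in short steps, Python scripts to look and compute and a tool call to move; the robot and the scene stay as the last step left them, time stands still between calls to the robot, and variables do not carry over. Pictures are saved under pics/ and viewed, and the job is handed in when it is done.

Besides the shell and the picture viewer there is one more tool, called after "Call:" by a JSON object that holds its "op" and its "data". move_arm: Moves the arm, as the interface text tells. Its arguments: {"type":"object","properties":{"series":{"type":"array","items":{"type":"array"}},"force":{"type":"number"}},"required":["series"]}

```bash
ls; mkdir -p pics; python3 - <<'E'
from rig import ctrl
import cv2
print(ctrl.sense())
for n in ["scene","side","wrist"]:
    p,d=ctrl.capture(n); cv2.imwrite(f"pics/{n}0.png",p[:,:,::-1]); print(n,ctrl.camera_model(n),d.min(),d.max())
E
```

```text
pics
{'time_s': 0.0, 'joints': array([-2.23420542e-01,  3.13477382e-01,  1.49842324e+00,  2.78559132e-05,
        1.33098441e+00, -2.23355146e-01]), 'dq': array([-0.00018574, -0.00023577, -0.00016293, -0.0004828 ,  0.00037065,
       -0.00092226]), 'tau': array([-5.78409599e-04, -4.12261176e+01, -2.59742296e+01, -3.58453699e-04,
        4.11797926e-03, -1.23038126e-05]), 'eef_pos': array([5.24845522e+02, 1.72185674e-02, 3.03326210e+02]), 'ee_rot': array([-5.54004600e-04,  7.07132100e-01,  7.07081167e-01, -3.32900247e-04]), 'force': array([1.4901211 , 0.10955472, 0.52175719]), 'wrist_torque': array([-0.00462498,  0.02015983, -0.02306589]), 'grip_width': 1.0030142510988282}
scene {'fov_y': 55.87064112862089, 'cx': 320.95983905404404, 'cy': 232.6349707843989, 'rvec': array([ 2.0606166 ,  0.9027977 , -0.43406976]), 'tvec': array([-431.68460078, -211.15190906, 1304.98644375])} 0.0 3659.7834
side {'fov_y': 49.99474620490638, 'cx': 318.5354970011024, 'cy': 245.35691685654612, 'rvec': array([ 2.21877581, -0.23186925,  0.10306967]), 'tvec': array([-579.05428302,  154.39490622, 1108.55663871])} 0.0 3321.7598
wrist {'fov_y': 59.5600514958967, 'cx': 321.19239604830597, 'cy': 234.40693325638827, 'rvec': array([-2.82709408e+00, -3.89900369e-04,  2.63819330e-03]), 'tvec': array([-524.15074507,  -40.99702355,  380.9586169 ])} 0.0 485.44067
```

View pics/scene0.png

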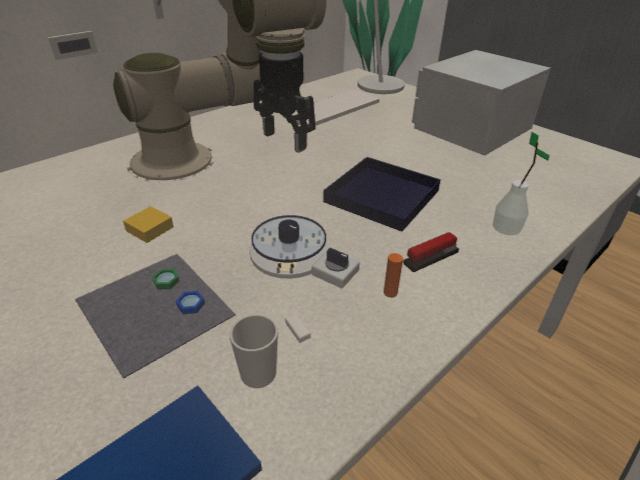

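View pics/side0.png

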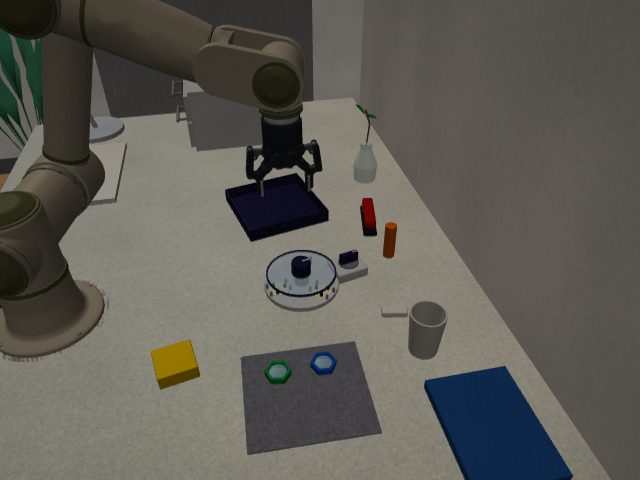

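View pics/wrist0.png

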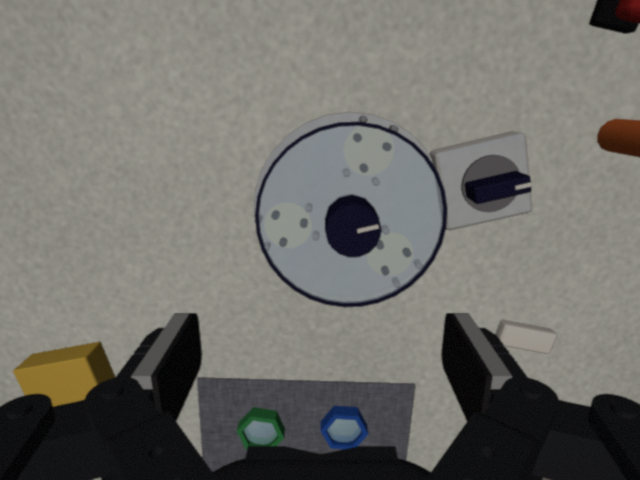

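```bash
cat > h.py <<'E'
from rig import ctrl
import cv2, numpy as np
from scipy.spatial.transform import Rotation as R
def cam(n): 
    m=ctrl.camera_model(n); f=240/np.tan(np.radians(m['fov_y']/2))
    K=np.array([[f,0,m['cx']],[0,f,m['cy']],[0,0,1]]); return K,R.from_rotvec(m['rvec']).as_matrix(),np.array(m['tvec'])
def grab(n,save=None):
    c=cam(n); p,d=ctrl.capture(n)
    if save: cv2.imwrite(f'pics/{save}.png',p[:,:,::-1])
    return p,d,c
def ray(c,uv,z):
    K,Rm,t=c; uv=np.atleast_2d(uv).astype(float)
    r=np.c_[uv,np.ones(len(uv))]@np.linalg.inv(K).T@Rm
    o=-Rm.T@t; s=(z-o[2])/r[:,2]; return o+s[:,None]*r
def proj(c,P):
    K,Rm,t=c; q=(np.atleast_2d(P)@Rm.T+t)@K.T; return q[:,:2]/q[:,2:]
def hsv(p): return cv2.cvtColor(p,cv2.COLOR_RGB2HSV)
def blobs(m,amin=60):
    cs,_=cv2.findContours(m.astype(np.uint8),cv2.RETR_EXTERNAL,cv2.CHAIN_APPROX_NONE)
    return sorted([c[:,0,:] for c in cs if cv2.contourArea(c)>amin],key=lambda c:-cv2.contourArea(c))
def hexfit(P):
    """min over angle of widths -> flats direction (deg mod 60), centre, across flats"""
    best=None
    for a in np.arange(0,60,0.5):
        ctr=[];w=[]
        n=[np.array([np.cos(np.radians(a+k)),np.sin(np.radians(a+k))]) for k in (0,60,120)]
        for v in n:
            s=P[:,:2]@v; w.append(s.max()-s.min()); ctr.append((s.max()+s.min())/2)
        if best is None or sum(w)<best[0]:
            best=(sum(w),a,np.linalg.lstsq(np.array(n),np.array(ctr),rcond=None)[0],np.array(w))
    return best[1:]
def st():
    s=ctrl.sense(); r=R.from_quat(np.roll(s['ee_rot'],-1)).as_matrix()
    print('t',round(s['time_s'],2),'tcp',s['eef_pos'].round(1),'toolx',r[:,0].round(3),'tooly',r[:,1].round(3),'z',r[:,2].round(3),'F',s['force'].round(1),'g',round(s['grip_width'],3),'j6',s['joints'].round(2)); return s,r
E
cat > a.py <<'E'
from h import *
for n in ["scene","side","wrist"]:
    p,d,c=grab(n); H=hsv(p)
    for name,(lo,hi) in {'green':(50,80),'blue':(100,118)}.items():
        m=cv2.inRange(H,(lo,120,40),(hi,255,255))
        for b in blobs(m,40):
            P=ray(c,b,18); 
            if 30<np.ptp(P[:,0])<70: a,ct,w=hexfit(P); print(n,name,b.mean(0).round(),'flat',a,ct.round(1),w.round(1))
    m=cv2.inRange(H,(105,60,0),(140,255,75))
    for b in blobs(m,60):
        P=ray(c,b,41);print(n,'dkblue n',len(b),b.mean(0).round(),'z41 box',P[:,:2].min(0).round(),P[:,:2].max(0).round())
E
python3 a.py
```

```text
scene green [533. 139.] flat 20.0 [651.1 884.7] [19.3 73.6 85.1]
scene green [542. 154.] flat 14.5 [717.4 804.7] [38.9 25.8 56.8]
scene blue [190. 302.] flat 25.5 [ 556.4 -257.9] [50.7 45.9 55.4]
scene dkblue n 380 [388. 189.] z41 box [456. 191.] [668. 418.]
scene dkblue n 46 [252. 472.] z41 box [ 889. -376.] [ 897. -348.]
side green [278. 372.] flat 19.0 [ 458.9 -262.1] [47.8 51.7 49.6]
side blue [323. 363.] flat 25.5 [ 546.9 -258.9] [49.6 54.8 47.9]
side dkblue n 410 [495. 429.] z41 box [ 705. -571.] [ 866. -354.]
side dkblue n 283 [275. 204.] z41 box [403. 127.] [659. 426.]
side dkblue n 76 [301. 266.] z41 box [528. -37.] [575.  43.]
side dkblue n 50 [348. 257.] z41 box [640.  -8.] [690.  35.]
side dkblue n 69 [324. 369.] z41 box [ 517. -305.] [ 568. -273.]
side dkblue n 309 [302. 275.] z41 box [470. -94.] [626.  65.]
wrist green [260. 429.] flat 19.0 [ 460.4 -253.3] [47.7 54.  48.2]
wrist blue [343. 427.] flat 25.5 [ 547.6 -250.9] [47.1 56.2 51.1]
wrist dkblue n 526 [350. 214.] z41 box [470. -95.] [626.  61.]
wrist dkblue n 177 [500. 187.] z41 box [640.  -2.] [692.  24.]
```

Call:
{"op": "move_arm", "data": {"series": [[[-8,12,30],10,1],[[-17,23,60],20,1],[[-17,23,80],30,1],[[-17,23,80],40,1],[[-17,23,80],50,1],[[-17,23,80],60,1],[[-17,23,80],70,1],[[-17,23,80],80,1],[[-17,23,80],90,1],[[-17,23,80],90,1]]}}

```text
time_s: 1.55
eef_pos: [548.0, -17.0, 223.8]
ee_rot: [-0.0, 1.0, 0.001, -0.0]
force: [0.2, -0.9, -0.2]
grip_width: 0.999
```

```bash
python3 - <<'E'
from h import *
st()
p,d,c=grab('wrist','w1'); print('camC',(-c[1].T@c[2]).round(1))
H=hsv(p); m=cv2.inRange(H,(105,60,0),(140,255,75))
for b in blobs(m,60):
    P=ray(c,b,41);print('dkblue n',len(b),b.mean(0).round(),'z41 box',P[:,:2].min(0).round(1),P[:,:2].max(0).round(1),'z72',ray(c,b,72)[:,:2].min(0).round(1),ray(c,b,72)[:,:2].max(0).round(1))
E
```

```text
t 1.55 tcp [548.  -17.  223.8] toolx [ 1.     0.002 -0.   ] tooly [ 0.002 -1.    -0.   ] z [-0.  0. -1.] F [ 0.2 -0.9 -0.2] g 0.999 j6 [-0.24  0.44  1.54  0.    1.17  1.32]
camC [627.3 -17.4 294.3]
dkblue n 689 [320. 219.] z41 box [469.2 -95.2] [626.4  61.7] z72 [488.6 -85.7] [626.5  52. ]
dkblue n 455 [ 21. 272.] z41 box [447.  149.2] [591.3 209.5] z72 [469.1 128.8] [595.7 181.7]
dkblue n 182 [269.  32.] z41 box [6.43e+02 1.00e-01] [677.  22.] z72 [641.   -2.1] [670.9  17.2]
dkblue n 121 [631. 217.] z41 box [ 538.4 -221. ] [ 572.9 -206. ] z72 [ 549.3 -196.1] [ 579.6 -182.9]
```

View pics/w1.png

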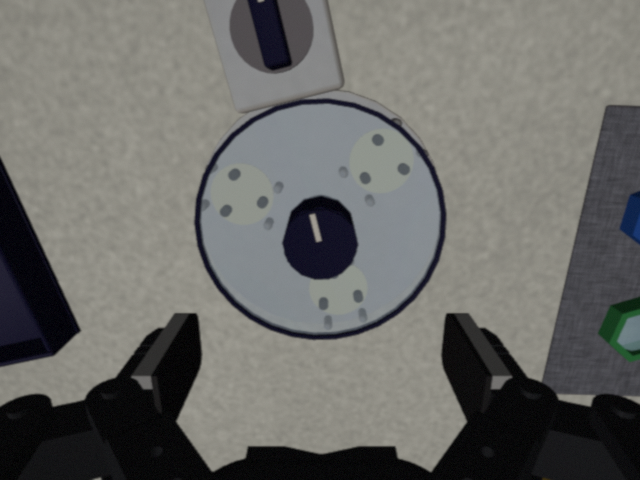

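Call:
{"op": "move_arm", "data": {"series": [[[0,0,20],10,1],[[0,0,40],20,1],[[0,0,60],30,1],[[0,0,80],40,1],[[0,0,95],50,1],[[0,0,107],60,1],[[0,0,107],70,1],[[0,0,107],75,1],[[0,0,107],75,0.4],[[0,0,107],75,0.2]], "force": 60}}

```text
time_s: 2.85
eef_pos: [548.0, -17.0, 116.9]
ee_rot: [-0.0, 0.794, -0.608, 0.0]
force: [-0.5, -0.3, 0.5]
grip_width: 0.606
```

Call:
{"op": "move_arm", "data": {"series": [[[0,0,0],0,0],[[0,0,0],0,0],[[0,0,0],0,0],[[0,0,0],0,0]], "force": 60}}

```text
time_s: 3.35
eef_pos: [548.4, -17.0, 117.3]
ee_rot: [-0.0, 0.793, -0.609, 0.001]
force: [3.6, 1.7, 4.9]
grip_width: 0.475
```

Call:
{"op": "move_arm", "data": {"series": [[[0,0,-0.2],-10,0],[[0,0,-0.4],-20,0],[[0,0,-0.6],-30,0],[[0,0,-0.8],-40,0],[[0,0,-1.0],-50,0],[[0,0,-1.2],-60,0],[[0,0,-1.4],-70,0],[[0,0,-1.6],-80,0],[[0,0,-1.8],-90,0],[[0,0,-1.9],-100,0]]}}

```text
time_s: 4.6
eef_pos: [548.7, -16.6, 118.9]
ee_rot: [-0.0, 0.976, 0.219, 0.001]
force: [5.4, 3.6, 0.8]
grip_width: 0.475
```

```bash
python3 - <<'E'
from h import *
s,_=st(); print(s['wrist_torque'])
p,d,c=grab('wrist','w2')
E
```

```text
t 4.6 tcp [548.7 -16.6 118.9] toolx [0.904 0.428 0.002] tooly [ 0.428 -0.904  0.   ] z [ 0.002  0.001 -1.   ] F [5.4 3.6 0.8] g 0.475 j6 [-0.24  0.58  1.63  0.    0.93  0.88]
[ 0.6598237  -1.03868198 -0.02006418]
```

View pics/w2.png

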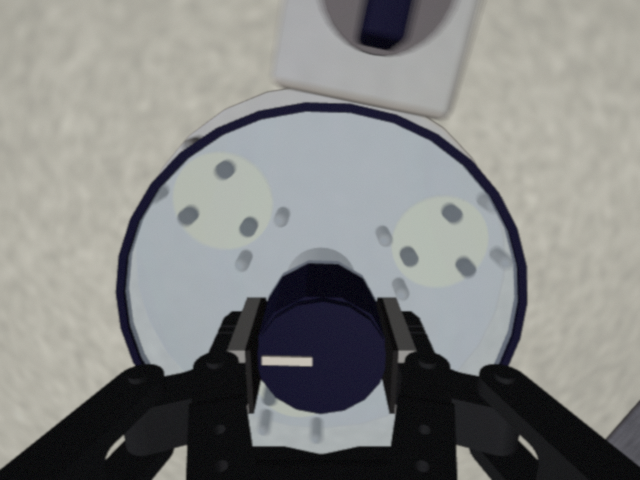

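Call:
{"op": "move_arm", "data": {"series": [[[0,0,-0.2],-10,0],[[0,0,-0.4],-20,0],[[0,0,-0.6],-30,0],[[0,0,-0.8],-40,0],[[0,0,-1.0],-50,0],[[0,0,-1.2],-60,0],[[0,0,-1.4],-70,0],[[0,0,-1.6],-80,0],[[0,0,-1.8],-90,0],[[0,0,-1.9],-100,0]]}}

```text
time_s: 5.9
eef_pos: [548.2, -16.5, 120.7]
ee_rot: [0.0, 0.459, 0.888, 0.001]
force: [3.7, 5.6, 3.8]
grip_width: 0.477
```

Call:
{"op": "move_arm", "data": {"series": [[[0,0,-0.2],-10,0],[[0,0,-0.4],-20,0],[[0,0,-0.6],-30,0],[[0,0,-0.8],-40,0],[[0,0,-1.0],-50,0],[[0,0,-1.2],-60,0],[[0,0,-1.4],-70,0],[[0,0,-1.6],-80,0],[[0,0,-1.8],-90,0],[[0,0,-1.9],-100,0]]}}

```text
time_s: 7.15
eef_pos: [548.1, -17.1, 122.7]
ee_rot: [0.0, -0.385, 0.923, -0.0]
force: [2.0, 0.5, 3.8]
grip_width: 0.477
```

```bash
python3 - <<'E'
from h import *
s,_=st(); print(s['wrist_torque'])
p,d,c=grab('wrist','w3')
E
```

```text
t 7.15 tcp [548.1 -17.1 122.7] toolx [-0.703 -0.711 -0.   ] tooly [-0.711  0.703 -0.   ] z [ 0.  0. -1.] F [2.  0.5 3.8] g 0.477 j6 [-0.24  0.57  1.63  0.    0.94 -2.61]
[ 0.11376283 -0.37558212  0.0040806 ]
```

View pics/w3.png

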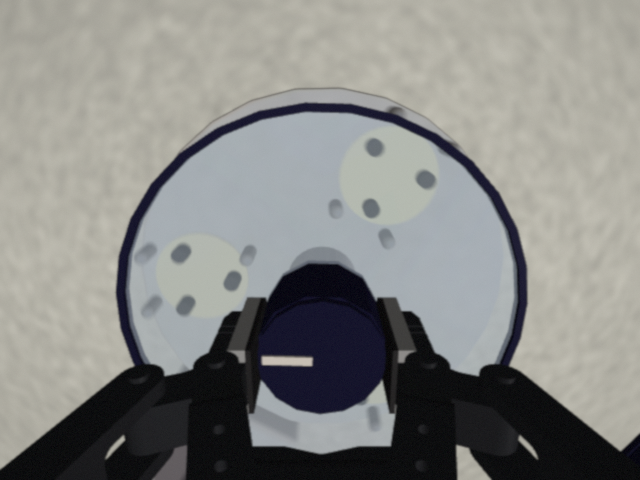

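Call:
{"op": "move_arm", "data": {"series": [[[0,0,0],0,0.75],[[0,0,0],0,0.75],[[0,0,0],10,0.75],[[0,0,0],20,0.75],[[0,0,0],30,0.75],[[0,0,0],40,0.75],[[0,0,0],50,0.75],[[0,0,0],60,0.75],[[0,0,0],70,0.75],[[0,0,0],80,0.75]]}}

```text
time_s: 8.45
eef_pos: [547.7, -17.0, 122.3]
ee_rot: [-0.001, 0.304, 0.953, -0.0]
force: [0.4, 0.2, -0.6]
grip_width: 0.748
```

Call:
{"op": "move_arm", "data": {"series": [[[0,0,0],10,0.75],[[0,0,0],20,0.75],[[0,0,0],30,0.75],[[0,0,0],40,0.75],[[0,0,0],50,0.75],[[0,0,0],60,0.75],[[0,0,0],70,0.75],[[0,0,0],80,0.75],[[0,0,0],90,0.75],[[0,0,0],100,0.75]]}}

```text
time_s: 9.7
eef_pos: [547.7, -17.0, 122.2]
ee_rot: [-0.0, 0.925, 0.379, -0.001]
force: [-0.5, 1.0, 0.1]
grip_width: 0.748
```

Call:
{"op": "move_arm", "data": {"series": [[[0,0,0],10,0.75],[[0,0,0],20,0.75],[[0,0,0],30,0.75],[[0,0,0],40,0.75],[[0,0,0],50,0.75],[[0,0,0],60,0.75],[[0,0,0],70,0.75],[[0,0,0],80,0.75],[[0,0,0],90,0.75],[[0,0,0],100,0.75]]}}

```text
time_s: 10.95
eef_pos: [547.7, -17.0, 122.2]
ee_rot: [0.0, 0.885, -0.465, -0.001]
force: [0.3, -0.2, 0.4]
grip_width: 0.752
```

Call:
{"op": "move_arm", "data": {"series": [[[0,0,0],10,0.75],[[0,0,0],20,0.75],[[0,0,0],20,0.2],[[0,0,0],20,0],[[0,0,0],20,0],[[0,0,0],20,0],[[0,0,0],20,0]]}}

```text
time_s: 11.82
eef_pos: [548.3, -17.0, 122.8]
ee_rot: [-0.0, 0.793, -0.609, 0.0]
force: [5.2, 2.3, 1.6]
grip_width: 0.477
```

```bash
python3 - <<'E'
from h import *
s,_=st(); print(s['wrist_torque'])
p,d,c=grab('wrist','w4')
E
```

```text
t 11.82 tcp [548.3 -17.  122.8] toolx [ 0.259 -0.966  0.   ] tooly [-0.966 -0.259 -0.001] z [ 0.001 -0.    -1.   ] F [5.2 2.3 1.6] g 0.477 j6 [-0.24  0.57  1.63  0.    0.94  2.63]
[ 0.32077223 -0.72205295 -0.00638606]
```

View pics/w4.png

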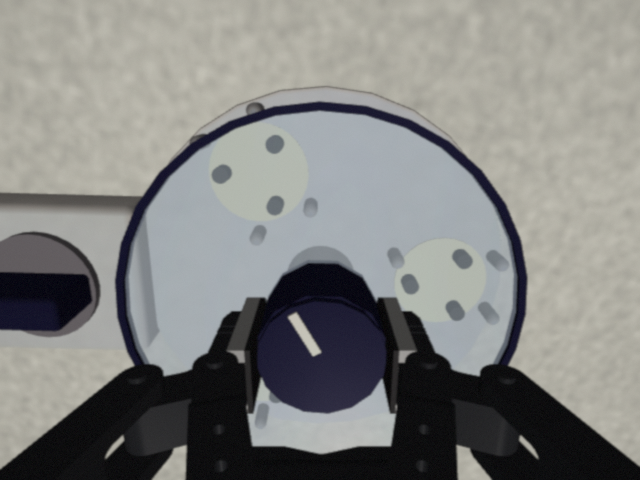

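Call:
{"op": "move_arm", "data": {"series": [[[0,0,-0.2],-10,0],[[0,0,-0.4],-20,0],[[0,0,-0.6],-30,0],[[0,0,-0.8],-40,0],[[0,0,-1.0],-50,0],[[0,0,-1.2],-60,0],[[0,0,-1.4],-70,0],[[0,0,-1.6],-80,0],[[0,0,-1.8],-90,0],[[0,0,-1.9],-100,0]]}}

```text
time_s: 13.12
eef_pos: [548.5, -16.8, 124.7]
ee_rot: [0.0, 0.976, 0.219, 0.001]
force: [6.2, 3.5, 1.4]
grip_width: 0.477
```

Call:
{"op": "move_arm", "data": {"series": [[[0,0,-0.2],-10,0],[[0,0,-0.4],-20,0],[[0,0,-0.6],-30,0],[[0,0,-0.8],-40,0],[[0,0,-1.0],-50,0],[[0,0,-1.2],-60,0],[[0,0,-1.4],-70,0],[[0,0,-1.6],-80,0],[[0,0,-1.8],-90,0],[[0,0,-1.9],-100,0]]}}

```text
time_s: 14.38
eef_pos: [548.3, -16.6, 126.6]
ee_rot: [0.0, 0.459, 0.888, 0.001]
force: [4.5, 5.4, 3.1]
grip_width: 0.477
```

Call:
{"op": "move_arm", "data": {"series": [[[0,0,-0.2],-10,0],[[0,0,-0.4],-20,0],[[0,0,-0.6],-30,0],[[0,0,-0.8],-40,0],[[0,0,-1.0],-50,0],[[0,0,-1.2],-60,0],[[0,0,-1.4],-70,0],[[0,0,-1.6],-80,0],[[0,0,-1.8],-90,0],[[0,0,-1.9],-100,0]]}}

```text
time_s: 15.62
eef_pos: [548.1, -16.9, 128.5]
ee_rot: [0.0, -0.385, 0.923, 0.0]
force: [3.0, 2.6, 4.0]
grip_width: 0.48
```

```bash
python3 - <<'E'
from h import *
s,_=st(); print(s['wrist_torque'])
p,d,c=grab('wrist','w5')
E
```

```text
t 15.62 tcp [548.1 -16.9 128.5] toolx [-0.703 -0.711 -0.   ] tooly [-0.711  0.703 -0.   ] z [ 0.  0. -1.] F [3.  2.6 4. ] g 0.48 j6 [-0.24  0.56  1.62  0.    0.95 -2.61]
[ 0.37371252 -0.47662894 -0.06109292]
```

View pics/w5.png

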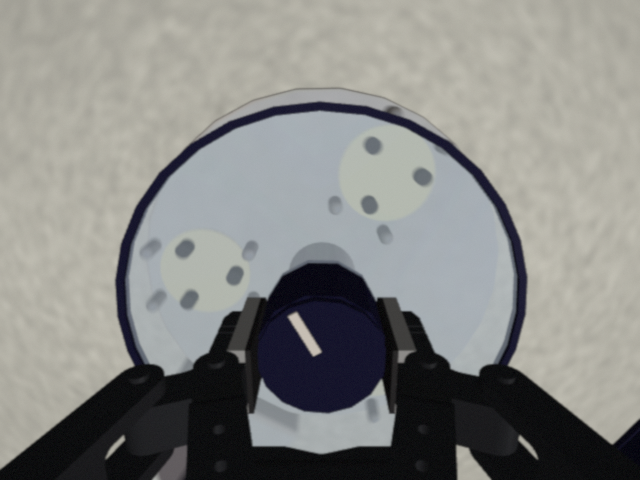

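Call:
{"op": "move_arm", "data": {"series": [[[0,0,0],0,0.75],[[0,0,0],0,0.75],[[0,0,0],10,0.75],[[0,0,0],20,0.75],[[0,0,0],30,0.75],[[0,0,0],40,0.75],[[0,0,0],50,0.75],[[0,0,0],60,0.75],[[0,0,0],70,0.75],[[0,0,0],80,0.75]]}}

```text
time_s: 16.92
eef_pos: [547.6, -17.1, 128.0]
ee_rot: [-0.001, 0.304, 0.953, -0.0]
force: [0.8, 0.3, -0.2]
grip_width: 0.749
```

Call:
{"op": "move_arm", "data": {"series": [[[0,0,0],10,0.75],[[0,0,0],20,0.75],[[0,0,0],30,0.75],[[0,0,0],40,0.75],[[0,0,0],50,0.75],[[0,0,0],60,0.75],[[0,0,0],70,0.75],[[0,0,0],80,0.75],[[0,0,0],90,0.75],[[0,0,0],100,0.75]]}}

```text
time_s: 18.18
eef_pos: [547.6, -17.1, 127.9]
ee_rot: [-0.0, 0.925, 0.379, -0.001]
force: [0.1, -0.0, 0.2]
grip_width: 0.745
```

Call:
{"op": "move_arm", "data": {"series": [[[0,0,0],10,0.75],[[0,0,0],20,0.75],[[0,0,0],30,0.75],[[0,0,0],30,0.2],[[0,0,0],30,0],[[0,0,0],30,0],[[0,0,0],30,0],[[0,0,0],30,0]]}}

```text
time_s: 19.18
eef_pos: [548.0, -17.0, 128.3]
ee_rot: [-0.0, 0.991, 0.131, -0.0]
force: [-0.2, 0.6, 2.3]
grip_width: 0.479
```

Call:
{"op": "move_arm", "data": {"series": [[[0,0,-0.2],-10,0],[[0,0,-0.4],-20,0],[[0,0,-0.6],-30,0],[[0,0,-0.8],-40,0],[[0,0,-1.0],-50,0],[[0,0,-1.2],-60,0],[[0,0,-1.4],-70,0],[[0,0,-1.6],-80,0],[[0,0,-1.8],-90,0],[[0,0,-1.9],-100,0]]}}

```text
time_s: 20.42
eef_pos: [548.4, -17.3, 130.3]
ee_rot: [0.001, 0.535, 0.845, 0.0]
force: [1.7, -0.5, 1.3]
grip_width: 0.475
```

Call:
{"op": "move_arm", "data": {"series": [[[0,0,-0.2],-10,0],[[0,0,-0.4],-20,0],[[0,0,-0.6],-30,0],[[0,0,-0.8],-40,0],[[0,0,-1.0],-50,0],[[0,0,-1.2],-60,0],[[0,0,-1.4],-70,0],[[0,0,-1.6],-80,0],[[0,0,-1.8],-90,0],[[0,0,-1.9],-100,0]]}}

```text
time_s: 21.68
eef_pos: [548.9, -16.6, 132.3]
ee_rot: [0.002, -0.303, 0.953, -0.0]
force: [5.3, 6.5, -0.4]
grip_width: 0.477
```

```bash
python3 - <<'E'
from h import *
s,_=st(); print(s['wrist_torque'])
p,d,c=grab('wrist','w6')
E
```

```text
t 21.68 tcp [548.9 -16.6 132.3] toolx [-0.816 -0.578 -0.003] tooly [-0.578  0.816 -0.001] z [ 0.003  0.001 -1.   ] F [ 5.3  6.5 -0.4] g 0.477 j6 [-0.24  0.56  1.62  0.    0.96 -2.43]
[ 1.04373754 -0.87657583 -0.02586566]
```

View pics/w6.png

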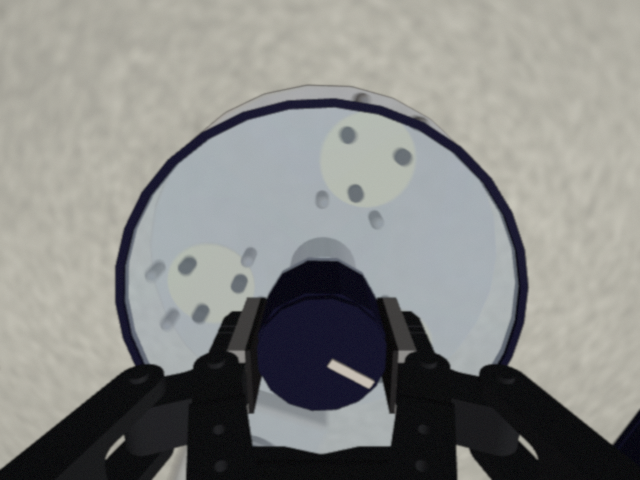

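Call:
{"op": "move_arm", "data": {"series": [[[0,0,-2],-4,0],[[0,0,-4],-8,0],[[0,0,-4],-8,0]]}}

```text
time_s: 22.1
eef_pos: [548.4, -16.5, 135.9]
ee_rot: [0.001, -0.367, 0.93, 0.0]
force: [4.7, 4.2, -2.3]
grip_width: 0.475
```

```bash
python3 - <<'E'
from h import *
s,_=st(); print(s['wrist_torque'])
E
```

```text
t 22.1 tcp [548.4 -16.5 135.9] toolx [-0.731 -0.683 -0.002] tooly [-0.683  0.731 -0.   ] z [ 0.001  0.001 -1.   ] F [ 4.7  4.2 -2.3] g 0.475 j6 [-0.24  0.55  1.62  0.    0.97 -2.57]
[ 0.9200465  -0.62490389 -0.04113025]
```

Call:
{"op": "move_arm", "data": {"series": [[[0,0,-8],0,0],[[0,0,-16],0,0],[[0,0,-24],0,0],[[0,0,-34],0,0],[[0,0,-44],10,0],[[0,0,-54],20,0],[[0,0,-54],30,0],[[0,0,-54],40,0],[[0,0,-54],50,0]]}}

```text
time_s: 23.22
eef_pos: [548.0, -17.1, 190.6]
ee_rot: [0.0, 0.064, 0.998, -0.0]
force: [-0.0, -0.1, -1.2]
grip_width: 0.478
```

```bash
python3 - <<'E'
from h import *
s,_=st()
p,d,c=grab('scene','s7')
q=p[130:300,220:460]; cv2.imwrite('pics/s7z.png',cv2.resize(q,None,fx=3,fy=3,interpolation=cv2.INTER_CUBIC)[:,:,::-1])
p,d,c=grab('side','d7')
q=p[140:330,190:430]; cv2.imwrite('pics/d7z.png',cv2.resize(q,None,fx=3,fy=3,interpolation=cv2.INTER_CUBIC)[:,:,::-1])
E
```

```text
t 23.23 tcp [548.  -17.1 190.6] toolx [-0.992  0.128 -0.   ] tooly [ 0.128  0.992 -0.   ] z [ 0. -0. -1.] F [-0.  -0.1 -1.2] g 0.478 j6 [-0.24  0.48  1.57 -0.    1.09 -1.69]
```

View pics/s7z.png

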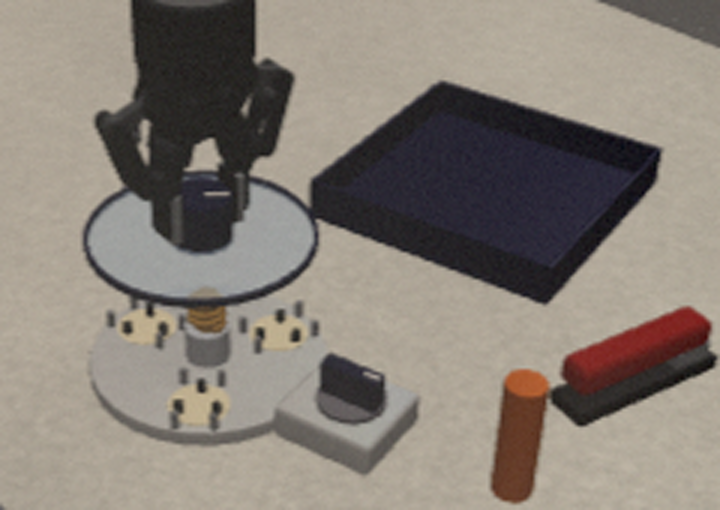

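View pics/d7z.png

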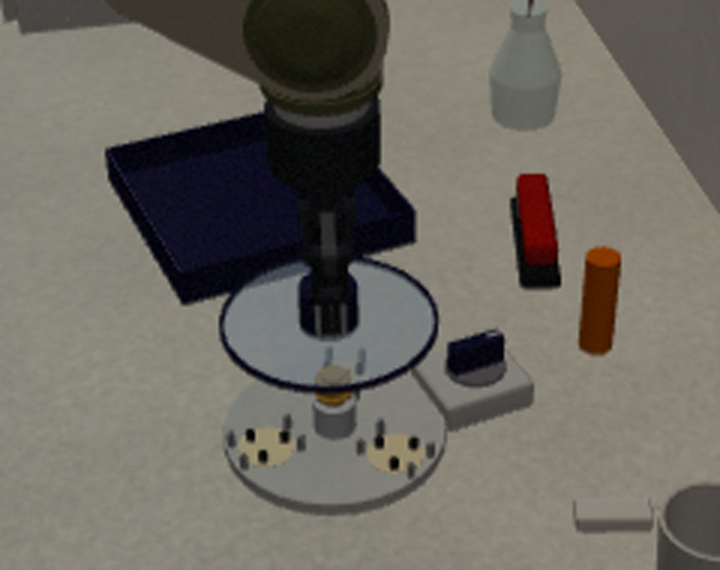

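```bash
python3 - <<'E'
from h import *
c=cam('scene')
uv=np.array([[312,182],[443,83],[661,150],[552,266]])/3+[220,130]
P=ray(c,uv,35);print(P.round(1),P.mean(0).round(1))
for i in range(4):
    e=P[(i+1)%4]-P[i]; print(np.linalg.norm(e).round(1),np.degrees(np.arctan2(e[1],e[0])).round(1))
c=cam('side')
uv=np.array([[108,152],[180,268],[414,210]])/3+[190,140]
P=ray(c,uv,35);print(P.round(1), ((P[0]+P[2])/2).round(1))
E
```

```text
[[459.4 171.1  35. ]
 [413.7 380.9  35. ]
 [620.8 429.5  35. ]
 [667.1 223.2  35. ]] [540.3 301.2  35. ]
214.6 102.3
212.7 13.2
211.4 -77.3
214.1 -165.9
[[405.2 380.7  35. ]
 [452.7 181.   35. ]
 [663.8 224.2  35. ]] [534.5 302.5  35. ]
```

Call:
{"op": "move_arm", "data": {"series": [[[5,30,0],0,0],[[13,75,0],0,0],[[21,125,0],0,0],[[29,175,0],0,0],[[37,225,0],0,0],[[45,270,0],0,0],[[50,300,0],0,0],[[51,314,0],0,0],[[51,314,0],0,0]]}}

```text
time_s: 24.45
eef_pos: [535.7, 300.9, 190.0]
ee_rot: [-0.0, 0.06, 0.998, -0.0]
force: [-0.3, -0.6, -1.7]
grip_width: 0.477
```

```bash
python3 - <<'E'
from h import *
s,_=st()
p,d,c=grab('scene','s8')
q=p[60:260,280:500]; cv2.imwrite('pics/s8z.png',cv2.resize(q,None,fx=3,fy=3,interpolation=cv2.INTER_CUBIC)[:,:,::-1])
p,d,c=grab('wrist','w8')
E
```

```text
t 24.45 tcp [535.7 300.9 190. ] toolx [-0.993  0.12   0.   ] tooly [ 0.12   0.993 -0.   ] z [-0. -0. -1.] F [-0.3 -0.6 -1.7] g 0.477 j6 [ 0.32  0.61  1.36 -0.    1.18 -1.13]
```

View pics/s8z.png

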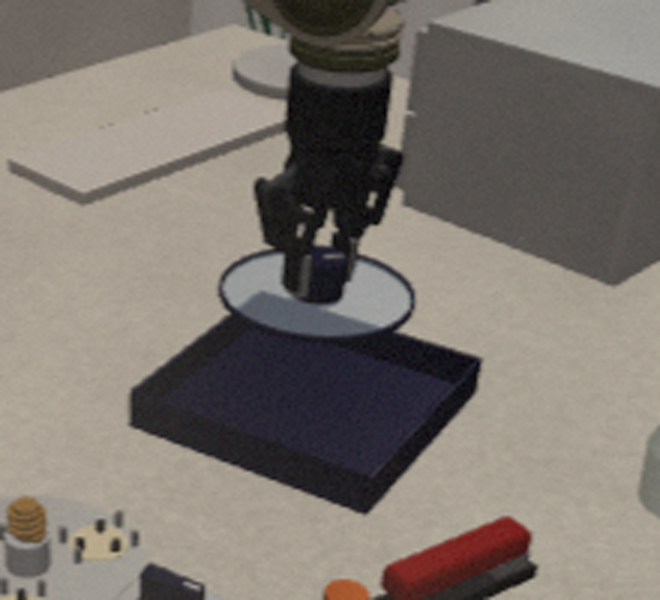

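View pics/w8.png

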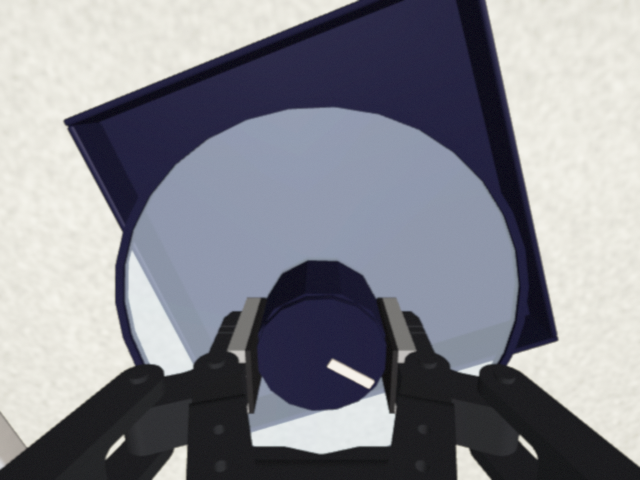

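```bash
python3 - <<'E'
from h import *
c=cam('wrist')
P=ray(c,[[67,122],[557,339]],35);print(P.round(1),P.mean(0).round(1),np.linalg.norm(P[0]-P[1]))
E
```

```text
[[452.5 176.1  35. ]
 [614.4 435.6  35. ]] [533.4 305.9  35. ] 305.8601737220013
```

Call:
{"op": "move_arm", "data": {"series": [[[0,2,20],0,0],[[0,2,45],0,0],[[0,2,70],0,0],[[0,2,88],0,0],[[0,2,98],0,0],[[0,2,103],0,0],[[0,2,106],0,0],[[0,2,106],0,0]]}}

```text
time_s: 25.55
eef_pos: [536.0, 302.9, 84.4]
ee_rot: [0.0, 0.061, 0.998, 0.0]
force: [-0.3, -0.4, -1.0]
grip_width: 0.477
```

```bash
python3 - <<'E'
from h import *
s,_=st()
p,d,c=grab('scene','s9')
q=p[60:260,280:500]; cv2.imwrite('pics/s9z.png',cv2.resize(q,None,fx=3,fy=3,interpolation=cv2.INTER_CUBIC)[:,:,::-1])
E
```

```text
t 25.55 tcp [536.  302.9  84.4] toolx [-0.993  0.122 -0.001] tooly [0.122 0.993 0.   ] z [ 0.001  0.    -1.   ] F [-0.3 -0.4 -1. ] g 0.477 j6 [ 0.32  0.75  1.42 -0.    0.97 -1.12]
```

View pics/s9z.png

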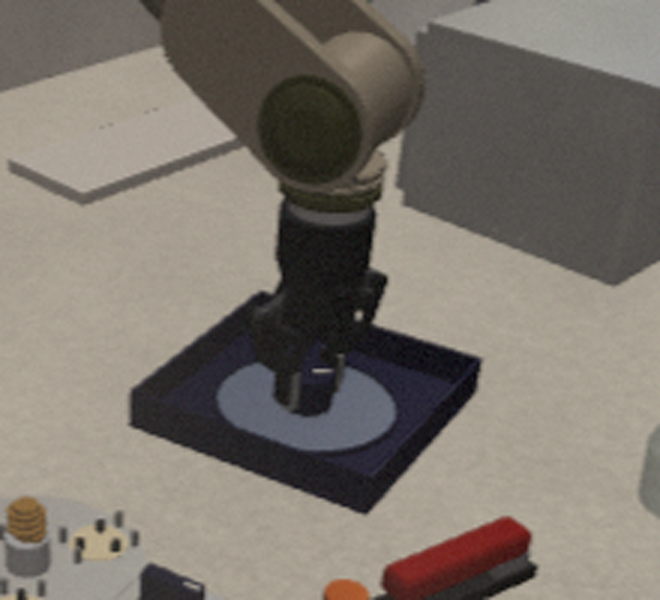

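Call:
{"op": "move_arm", "data": {"series": [[[0,0,1],0,0],[[0,0,2],0,0],[[0,0,2],0,0]]}}

```text
time_s: 25.98
eef_pos: [536.0, 302.9, 83.1]
ee_rot: [0.0, 0.061, 0.998, 0.0]
force: [-3.7, -2.0, 6.6]
grip_width: 0.478
```

Call:
{"op": "move_arm", "data": {"series": [[[0,0,0],0,0.9],[[0,0,0],0,0.9],[[0,0,0],0,0.9],[[0,0,0],0,0.9],[[0,0,-10],0,0.9],[[0,0,-40],0,0.9],[[0,0,-90],0,0.9],[[0,0,-130],0,0.9],[[0,0,-130],0,0.9]]}}

```text
time_s: 27.1
eef_pos: [536.8, 303.2, 216.2]
ee_rot: [0.003, 0.061, 0.998, 0.001]
force: [-0.4, 1.4, -0.4]
grip_width: 0.9
```

```bash
python3 - <<'E'
from h import *
s,_=st()
p,d,c=grab('scene','s10')
q=p[60:260,280:500]; cv2.imwrite('pics/s10z.png',cv2.resize(q,None,fx=3,fy=3,interpolation=cv2.INTER_CUBIC)[:,:,::-1])
p,d,c=grab('wrist','w10')
E
python3 a.py | grep -E "green|blue \["
```

```text
t 27.1 tcp [536.8 303.2 216.2] toolx [-0.993  0.122 -0.006] tooly [0.122 0.993 0.003] z [ 0.007  0.002 -1.   ] F [-0.4  1.4 -0.4] g 0.9 j6 [ 0.32  0.58  1.32  0.    1.23 -1.12]
scene green [533. 139.] flat 20.5 [652.9 883. ] [19.1 74.8 91.5]
scene green [542. 154.] flat 14.5 [717.3 804.6] [38.9 25.9 56.8]
scene blue [189. 302.] flat 25.0 [ 555.9 -258.2] [49.4 45.1 55.2]
side green [286. 352.] flat 18.0 [ 481.3 -217.6] [47.3 50.3 49.6]
side blue [323. 363.] flat 25.5 [ 546.9 -258.9] [49.6 54.8 47.9]
```

View pics/s10.png

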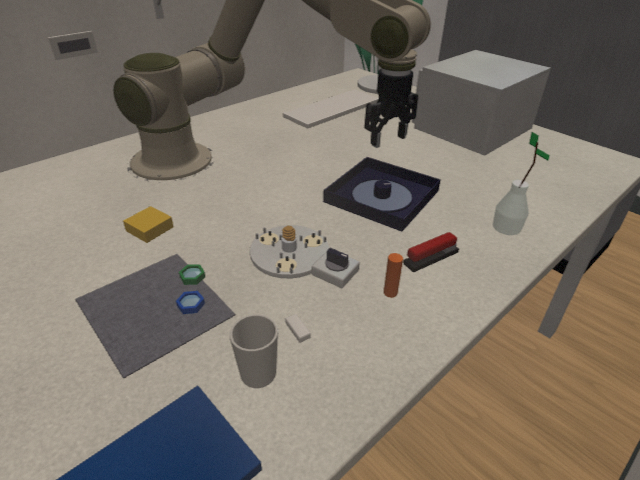

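View pics/w10.png

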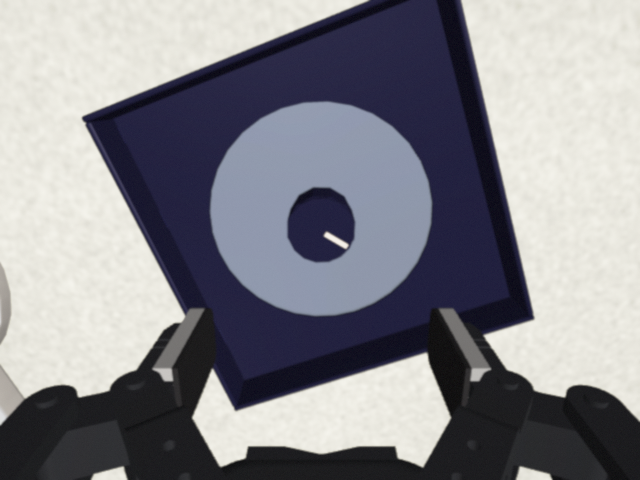

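Call:
{"op": "move_arm", "data": {"series": [[[-3,-45,-20],9,1],[[-7,-95,-40],18,1],[[-11,-145,-60],27,1],[[-15,-195,-80],36,1],[[-19,-245,-85],45,1],[[-23,-295,-85],54,1],[[-26,-340,-85],63,1],[[-27,-363,-85],73,1],[[-27,-363,-85],83,1],[[-27,-363,-85],83,1]]}}

```text
time_s: 28.6
eef_pos: [518.3, -60.9, 296.4]
ee_rot: [-0.001, 0.707, 0.708, -0.0]
force: [-0.8, 1.0, 0.3]
grip_width: 1.003
```

```bash
python3 - <<'E'
from h import *
s,_=st()
p,d,c=grab('wrist','w11')
E
python3 a.py | grep -E "green|blue \["
```

```text
t 28.6 tcp [518.3 -60.9 296.4] toolx [-0.001  1.     0.001] tooly [ 1.     0.001 -0.001] z [-0.001  0.001 -1.   ] F [-0.8  1.   0.3] g 1.003 j6 [-0.34  0.31  1.52  0.    1.31 -0.34]
scene green [533. 139.] flat 20.5 [652.9 883. ] [19.1 74.8 91.5]
scene green [542. 154.] flat 15.0 [715.9 806.2] [38.6 26.2 63.1]
scene blue [190. 302.] flat 25.0 [ 556.4 -257.8] [50.8 45.7 55.3]
side green [286. 352.] flat 18.0 [ 481.3 -217.6] [47.3 50.3 49.6]
side blue [323. 363.] flat 25.5 [ 546.9 -258.9] [49.6 54.8 47.9]
wrist green [284. 348.] flat 18.0 [ 482.5 -210.5] [44.8 50.2 46.1]
wrist blue [350. 384.] flat 25.5 [ 547.4 -251.5] [45.9 53.4 49.6]
```

View pics/w11.png

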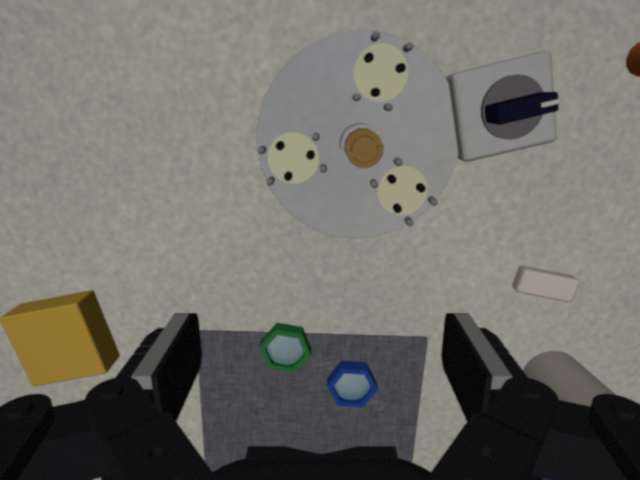

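```bash
cat > stn.py <<'E'
from h import *
p,d,c=grab('wrist'); H=hsv(p)
m=cv2.inRange(H,(22,25,150),(45,255,255))
C=[]
for b in blobs(m,400)[:5]:
    h=cv2.convexHull(b); (x,y),ax,an=cv2.fitEllipse(h)
    P=ray(c,[[x,y]],12)[0]; print(np.round((x,y),1),np.round(ax,1),P.round(1),'n',H[int(y),int(x)]); C.append(P[:2])
# black pads
m2=cv2.inRange(H,(0,0,0),(180,255,45))
D=[]
for b in blobs(m2,15):
    u=b.mean(0); P=ray(c,[u],20)[0]; D.append((u.round(),P.round(1)))
D=[x for x in D if np.linalg.norm(x[1][:2]-[548,-17])<85]
for x in D: print(*x)
C=np.array(C[:3]); ctr=C.mean(0); print('ctr',ctr)
for q in C: v=q-ctr; print(np.linalg.norm(v).round(1), np.degrees(np.arctan2(v[1],v[0])).round(1))
E
python3 stn.py
```

```text
[380.1  73. ] [52.6 57.4] [564.3  37.4  12. ] n [ 30  44 155]
[292.5 157.8] [49.6 50.9] [493.7 -29.5  12. ] n [ 29  43 159]
[401.4 190.5] [47.1 49.9] [587.  -57.2  12. ] n [ 27  48 158]
[400.  68.] [578.3  40.2  20. ]
[368.  58.] [553.6  47.6  20. ]
[375.  93.] [559.6  22.4  20. ]
[396. 208.] [581.8 -70.8  20. ]
[420. 188.] [600.6 -53.2  20. ]
[279. 146.] [483.8 -18.6  20. ]
[391. 179.] [576.  -45.9  20. ]
[310. 155.] [508.5 -25.9  20. ]
[288. 176.] [489.9 -43.7  20. ]
ctr [548.3339854  -16.45784597]
56.1 73.5
56.2 -166.5
56.2 -46.5
```

Call:
{"op": "move_arm", "data": {"series": [[[-40,-10,30],-6,1],[[-80,-20,70],-12,1],[[-120,-30,110],-18,1],[[-150,-36,136],-18,1],[[-150,-36,136],-18,1],[[-150,-36,136],-18,1]]}}

```text
time_s: 29.6
eef_pos: [482.9, -210.2, 161.8]
ee_rot: [0.0, 0.587, 0.809, 0.0]
force: [-0.9, 0.0, 0.4]
grip_width: 1.0
```

```bash
cat > ln.py <<'E'
from h import *
import sys
name=sys.argv[1]; zt=float(sys.argv[2]); pic=sys.argv[3]
s,r=st(); p,d,c=grab('wrist',pic); H=hsv(p)
lo,hi={'green':(50,80),'blue':(100,118)}[name]
m=cv2.inRange(H,(lo,120,40),(hi,255,255))
b=blobs(m,200)[0]; full=np.zeros(m.shape,np.uint8)
# inner glass rim hole (top face edge) & outer
a,ct,w=hexfit(ray(c,b,zt)); print('outer',b.mean(0).round(),'flat',a,ct.round(1),w.round(1))
bb=b.astype(np.int32); cv2.fillPoly(full,[bb],1); hole=((full>0)&(m==0)).astype(np.uint8)
h=blobs(cv2.erode(hole,np.ones((3,3))),100)
if h: P=ray(c,h[0],zt);a,ct,w=hexfit(P);print('hole',h[0].mean(0).round(),ct.round(1),w.round(1), 'flat',a)
hm=(m>0)
print('depth med',np.median(d[hm]).round(1))
# 3D points from depth on ring
v,u=np.nonzero(hm); K,Rm,t=c; z=d[v,u]; X=(np.c_[(u-K[0,2])*z/K[0,0],(v-K[1,2])*z/K[1,1],z]-t)@Rm
top=X[X[:,2]>zt-3]; top=top[top[:,2]<zt+8]
if len(top)>50:
    a,ct,w=hexfit(top); print('depth top n',len(top),'z',np.median(top[:,2]).round(1),'flat',a,ct.round(1),w.round(1))
for n in('scene','side'):
    pass
E
python3 ln.py green 18 w12
```

```text
t 29.6 tcp [ 482.9 -210.2  161.8] toolx [-0.31   0.951 -0.001] tooly [0.951 0.31  0.001] z [ 0.001 -0.    -1.   ] F [-0.9  0.   0.4] g 1.0 j6 [-0.63  0.47  1.67  0.    1.   -0.95]
outer [319. 252.] flat 18.5 [ 482.  -212.4] [43.3 46.2 46.2]
hole [319. 253.] [ 482.1 -212.7] [32.8 31.7 31.7] flat 19.0
depth med 228.9
depth top n 2206 z 18.4 flat 19.0 [ 482.5 -213.5] [43.4 44.3 44.3]
```

View pics/w12.png

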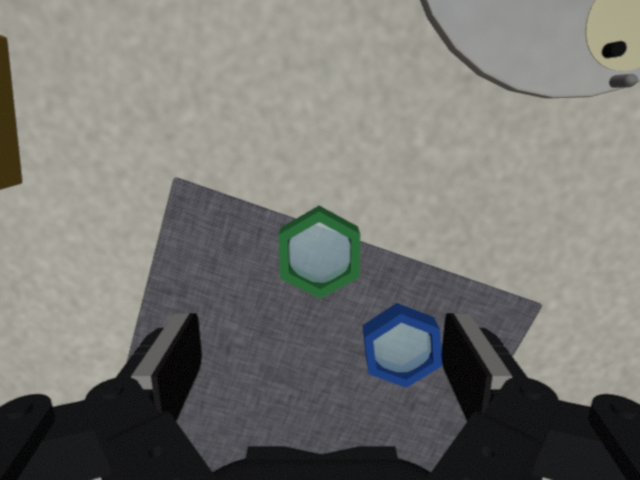

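Call:
{"op": "move_arm", "data": {"series": [[[-2.5,-1.6,30],-0.7,1],[[-2.5,-1.6,60],-0.7,1],[[-2.5,-1.6,80],-0.7,0.8],[[-2.5,-1.6,84],-0.7,0.6],[[-2.5,-1.6,84],-0.7,0.3],[[-2.5,-1.6,84],-0.7,0],[[-2.5,-1.6,84],-0.7,0],[[-2.5,-1.6,84],-0.7,0],[[-2.5,-1.6,84],-0.7,0]], "force": 40}}

```text
time_s: 30.78
eef_pos: [481.9, -213.7, 77.7]
ee_rot: [0.0, 0.583, 0.813, 0.0]
force: [-0.6, 1.7, 5.7]
grip_width: 0.505
```

```bash
python3 ln.py green 18 w13
```

```text
t 30.77 tcp [ 481.9 -213.7   77.7] toolx [-0.321  0.947 -0.001] tooly [0.947 0.321 0.001] z [ 0.001 -0.    -1.   ] F [-0.6  1.7  5.7] g 0.505 j6 [-0.64  0.61  1.72  0.    0.81 -0.97]
outer [321. 327.] flat 19.0 [ 481.1 -212.5] [44.2 48.1 48.2]
hole [321. 329.] [ 481.4 -213.2] [32.9 30.7 30.7] flat 19.0
depth med 148.5
depth top n 5639 z 18.3 flat 19.0 [ 481.9 -214.7] [44.4 45.1 45.4]
```

View pics/w13.png

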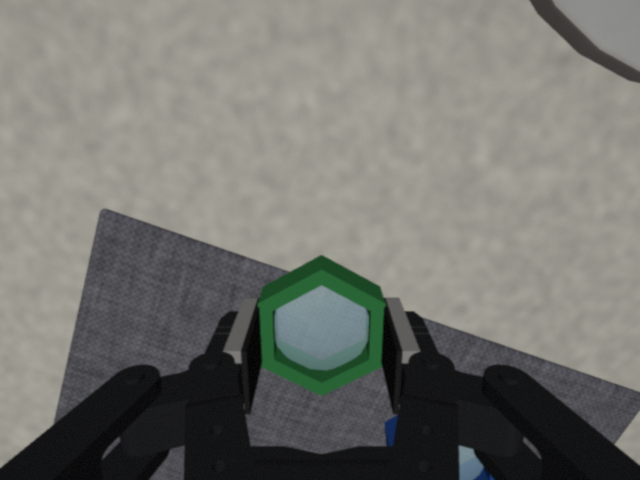

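Call:
{"op": "move_arm", "data": {"series": [[[0,0,-15],0,0],[[0,0,-50],0,0],[[10,15,-82],-4,0],[[35,45,-82],-8,0],[[65,85,-82],-13,0],[[95,125,-82],-20,0],[[110,143,-82],-24.8,0],[[114.5,149.3,-82],-24.8,0],[[114.5,149.3,-82],-24.8,0],[[114.5,149.3,-82],-24.8,0]]}}

```text
time_s: 32.08
eef_pos: [586.0, -58.3, 159.3]
ee_rot: [-0.0, 0.396, 0.918, -0.0]
force: [-0.1, -0.1, -1.4]
grip_width: 0.501
```

```bash
python3 ln.py green 98 w14; python3 stn.py
```

```text
t 32.08 tcp [586.  -58.3 159.3] toolx [-0.687  0.727 -0.   ] tooly [ 0.727  0.687 -0.   ] z [-0. -0. -1.] F [-0.1 -0.1 -1.4] g 0.501 j6 [-0.3   0.59  1.47 -0.    1.08 -1.05]
outer [321. 326.] flat 43.5 [584.8 -57.8] [44.8 48.9 48.8]
hole [321. 329.] [585.6 -58.6] [33.2 31.  31.1] flat 43.0
depth med 148.4
depth top n 5901 z 99.8 flat 43.0 [585.7 -59. ] [44.7 44.9 44.6]
[424.2  85.9] [86.5 94.8] [564.   37.6  12. ] n [ 27  47 167]
[225.2  86.1] [86.2 94.4] [493.3 -29.4  12. ] n [ 31  43 166]
[324.5 248.1] [73.1 78.1] [586.6 -57.1  12. ] n [ 27  48 169]
[429.  53.] [553.7  47.2  20. ]
[221.  53.] [484.2 -18.7  20. ]
[452. 104.] [578.2  39.8  20. ]
[198. 104.] [490.2 -43.6  20. ]
[398. 104.] [559.6  22.2  20. ]
[251. 104.] [508.7 -26.   20. ]
[324. 225.] [576.  -45.9  20. ]
[349. 264.] [600.2 -52.7  20. ]
[300. 262.] [580.7 -70.   20. ]
[454.  37.] [557.2  59.8  20. ]
[477.  88.] [581.5  52.6  20. ]
[195.  39.] [471.6 -22.1  20. ]
ctr [547.98077157 -16.31260371]
56.2 73.4
56.2 -166.5
56.2 -46.5
```

View pics/w14.png

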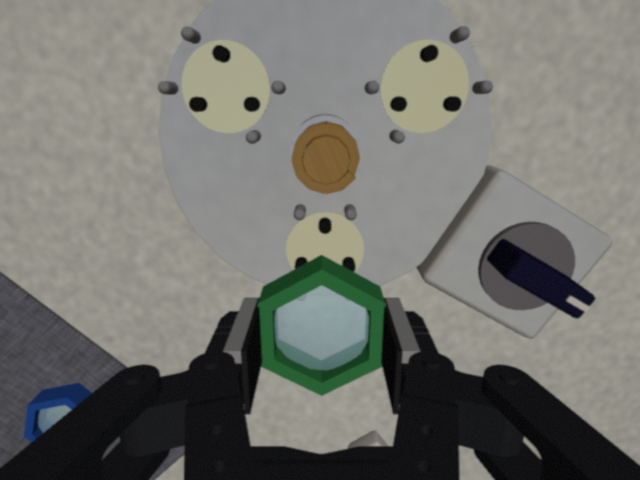

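Call:
{"op": "move_arm", "data": {"series": [[[0.4,1.5,15],0,0],[[0.4,1.5,35],0,0],[[0.4,1.5,50],0,0],[[0.4,1.5,57],0,0],[[0.4,1.5,60],0,0],[[0.4,1.5,62],0,0],[[0.4,1.5,64],0,0],[[0.4,1.5,65],0,0],[[0.4,1.5,65],0,0]]}}

```text
time_s: 33.3
eef_pos: [587.3, -55.9, 94.2]
ee_rot: [0.0, 0.395, 0.919, 0.0]
force: [-0.6, -0.3, -0.2]
grip_width: 0.504
```

```bash
python3 ln.py green 34 w15; 
```

```text
t 33.3 tcp [587.3 -55.9  94.2] toolx [-0.688  0.725 -0.   ] tooly [0.725 0.688 0.   ] z [ 0. -0. -1.] F [-0.6 -0.3 -0.2] g 0.504 j6 [-0.29  0.69  1.51  0.    0.95 -1.05]
outer [321. 327.] flat 43.5 [585.8 -55.3] [44.4 48.1 47.9]
hole [321. 329.] [586.4 -55.8] [32.9 30.8 30.9] flat 43.0
depth med 148.4
depth top n 5606 z 34.7 flat 43.0 [586.9 -56.7] [44.3 44.6 44.5]
```

View pics/w15.png

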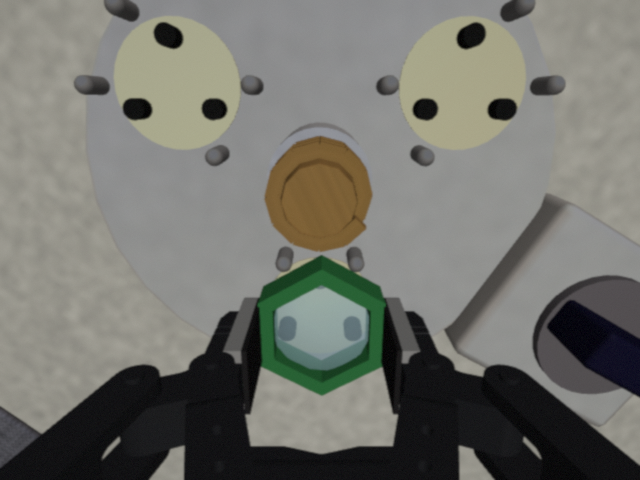

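Call:
{"op": "move_arm", "data": {"series": [[[0,0,0.5],0,0],[[0,0,1],0,0],[[0,0,1],0,0]]}}

```text
time_s: 33.72
eef_pos: [587.3, -56.0, 93.6]
ee_rot: [0.0, 0.395, 0.919, -0.0]
force: [-2.3, 0.3, 5.0]
grip_width: 0.501
```

Call:
{"op": "move_arm", "data": {"series": [[[0,0,0],0,0.6],[[0,0,0],0,0.7],[[0,0,0],0,0.8],[[0,0,0],0,0.8],[[0,0,-20],0,0.8],[[0,0,-50],0,0.8],[[0,0,-85],0,0.8],[[-20,0,-110],0,1],[[-20,0,-110],0,1]]}}

```text
time_s: 34.85
eef_pos: [601.9, -71.3, 204.7]
ee_rot: [0.002, 0.395, 0.919, 0.0]
force: [-0.1, 0.3, -0.7]
grip_width: 0.998
```

```bash
python3 ln.py green 34 w16; 
```

```text
t 34.85 tcp [601.9 -71.3 204.7] toolx [-0.688  0.726 -0.004] tooly [0.726 0.688 0.002] z [ 0.004 -0.001 -1.   ] F [-0.1  0.3 -0.7] g 0.998 j6 [-0.31  0.57  1.37 -0.    1.19 -1.07]
outer [320. 199.] flat 44.0 [586.3 -56. ] [42.4 44.  43.9]
hole [320. 198.] [586.4 -55.9] [32.6 32.3 32.5] flat 43.0
depth med 246.9
depth top n 1627 z 34.4 flat 44.0 [586.7 -56.4] [42.4 43.2 43. ]
```

View pics/w16.png

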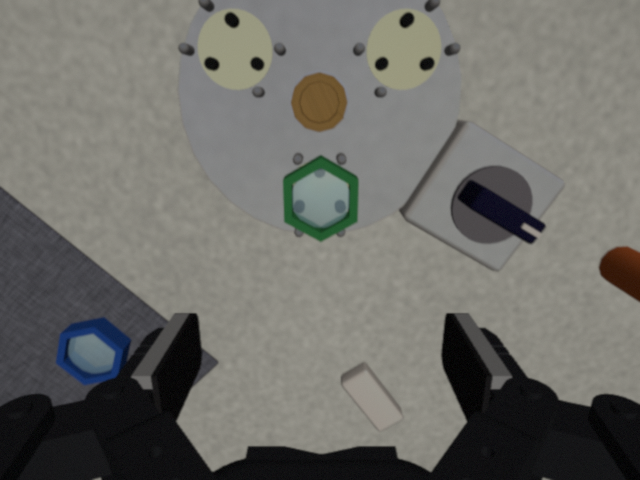

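Call:
{"op": "move_arm", "data": {"series": [[[-20,-35,10],5,1],[[-45,-80,20],10,1],[[-70,-125,35],15,1],[[-90,-155,44],18,1],[[-94,-164,44],18,1],[[-94,-164,44],18,1],[[-94,-164,44],18,1]]}}

```text
time_s: 35.78
eef_pos: [547.1, -250.2, 159.1]
ee_rot: [-0.0, 0.533, 0.846, 0.0]
force: [-0.2, -0.1, -0.6]
grip_width: 1.001
```

```bash
python3 ln.py blue 18 w17; 
```

```text
t 35.77 tcp [ 547.1 -250.2  159.1] toolx [-0.432  0.902  0.   ] tooly [0.902 0.432 0.   ] z [-0.  0. -1.] F [-0.2 -0.1 -0.6] g 1.001 j6 [-0.62  0.62  1.43  0.    1.09 -1.07]
outer [320. 258.] flat 25.5 [ 547.5 -254.3] [44.1 47.1 47. ]
hole [320. 259.] [ 547.7 -254.6] [32.1 30.8 30.7] flat 25.5
depth med 227.8
depth top n 2425 z 18.3 flat 25.5 [ 548.3 -255.6] [43.9 44.6 44.8]
```

View pics/w17.png

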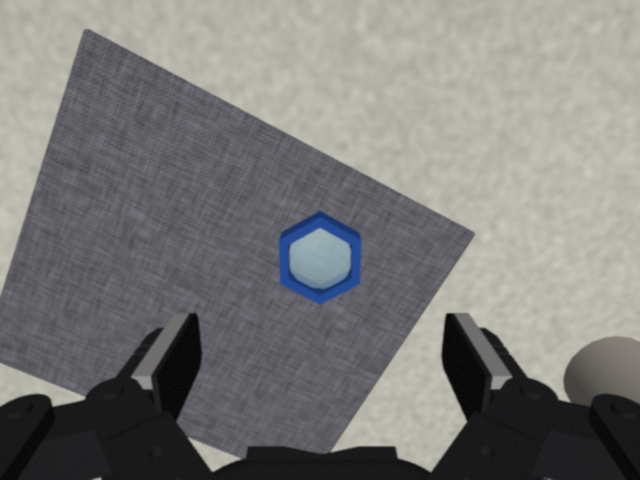

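Call:
{"op": "move_arm", "data": {"series": [[[-4.6,-1.4,30],0,1],[[-4.6,-1.4,60],0,1],[[-4.6,-1.4,77],0,0.8],[[-4.6,-1.4,81],0,0.6],[[-4.6,-1.4,81],0,0.3],[[-4.6,-1.4,81],0,0],[[-4.6,-1.4,81],0,0],[[-4.6,-1.4,81],0,0],[[-4.6,-1.4,81],0,0]], "force": 40}}

```text
time_s: 36.95
eef_pos: [547.5, -256.4, 78.3]
ee_rot: [0.0, 0.534, 0.846, -0.0]
force: [-0.2, -0.3, 1.8]
grip_width: 0.499
```

```bash
python3 ln.py blue 18 w18; 
```

```text
t 36.95 tcp [ 547.5 -256.4   78.3] toolx [-0.43   0.903 -0.   ] tooly [0.903 0.43  0.   ] z [ 0. -0. -1.] F [-0.2 -0.3  1.8] g 0.499 j6 [-0.63  0.74  1.46 -0.    0.94 -1.08]
outer [321. 324.] flat 25.5 [ 546.1 -254.5] [44.4 48.6 48.5]
hole [321. 326.] [ 546.4 -255.1] [32.6 30.2 30.2] flat 25.5
depth med 149.2
depth top n 5787 z 18.3 flat 25.0 [ 546.9 -256.8] [44.9 45.4 45.2]
```

Call:
{"op": "move_arm", "data": {"series": [[[0,0,-15],0,0],[[0,0,-50],0,0],[[20,10,-82],0,0],[[60,32,-82],6,0],[[105,57,-82],14,0],[[150,82,-82],22,0],[[195,107,-82],30,0],[[235,128,-82],38,0],[[255,139,-82],42,0],[[258,141,-82],42,0]]}}

```text
time_s: 38.25
eef_pos: [563.7, 38.4, 160.9]
ee_rot: [0.0, 0.8, 0.599, 0.0]
force: [1.2, -1.0, -0.6]
grip_width: 0.498
```

```bash
python3 ln.py blue 98 w19;python3 stn.py
```

```text
t 38.25 tcp [563.7  38.4 160.9] toolx [0.281 0.96  0.   ] tooly [ 0.96  -0.281  0.001] z [ 0.001 -0.    -1.   ] F [ 1.2 -1.  -0.6] g 0.498 j6 [-0.14  0.55  1.55 -0.    1.05  0.15]
outer [321. 324.] flat 43.5 [563.6  38.6] [49.6 49.3 45.3]
hole [321. 326.] [563.6  38.2] [31.  30.9 33.1] flat 43.5
depth med 149.1
depth top n 6354 z 100.9 flat 43.5 [563.3  38.3] [45.1 45.1 45. ]
[322.6 247.9] [72.6 77.2] [564.4  37.   12. ] n [ 29  46 166]
[265.8 386.9] [18.3 38.2] [504.6 -41.5  12. ] n [ 28  46 165]
[320. 416.] [532.6 -65.8  20. ]
[347. 238.] [579.   41.4  20. ]
[298. 238.] [554.3  48.7  20. ]
ctr [534.4793051   -2.21425346]
49.4 52.7
49.4 -127.3
```

View pics/w19.png

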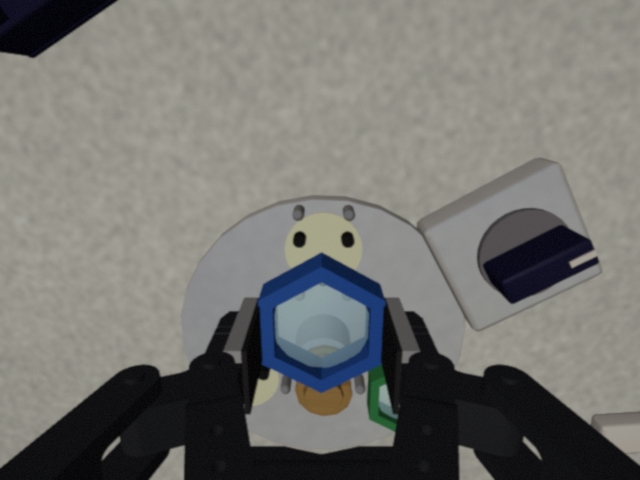

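Call:
{"op": "move_arm", "data": {"series": [[[-0.8,0.9,15],0,0],[[-0.8,0.9,35],0,0],[[-0.8,0.9,50],0,0],[[-0.8,0.9,58],0,0],[[-0.8,0.9,62],0,0],[[-0.8,0.9,64],0,0],[[-0.8,0.9,65.5],0,0],[[-0.8,0.9,66],0,0],[[-0.8,0.9,66],0,0]]}}

```text
time_s: 39.48
eef_pos: [564.4, 36.3, 94.3]
ee_rot: [0.0, 0.801, 0.598, 0.0]
force: [0.1, -0.0, 0.7]
grip_width: 0.502
```

```bash
python3 ln.py blue 34 w20
```

```text
t 39.48 tcp [564.4  36.3  94.3] toolx [0.284 0.959 0.   ] tooly [ 0.959 -0.284  0.   ] z [ 0. -0. -1.] F [ 0.1 -0.   0.7] g 0.502 j6 [-0.14  0.64  1.59  0.    0.91  0.14]
outer [321. 324.] flat 43.5 [564.9  38.2] [48.1 48.2 44.4]
hole [321. 326.] [564.6  37.6] [30.4 30.4 32.5] flat 43.5
depth med 149.0
depth top n 5644 z 34.4 flat 43.5 [564.1  36.1] [44.9 45.  44.9]
```

View pics/w20.png

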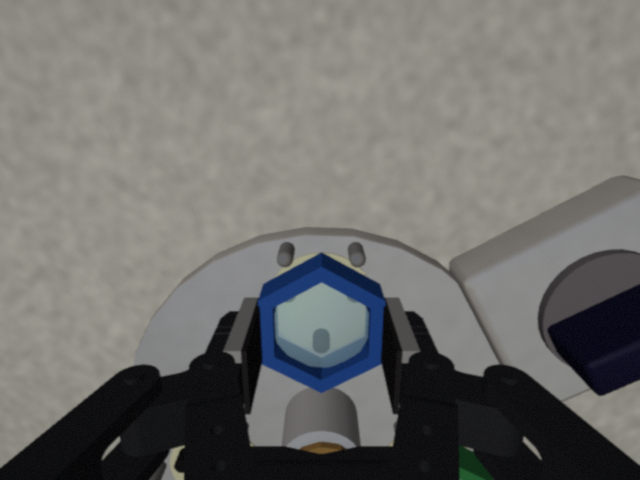

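Call:
{"op": "move_arm", "data": {"series": [[[0,0,0.6],0,0],[[0,0,0.6],0,0.6],[[0,0,0.6],0,0.7],[[0,0,0.6],0,0.75],[[0,0,0],0,0.75],[[0,0,-20],0,0.75],[[0,0,-50],0,0.75],[[0,0,-80],0,0.75],[[-20,0,-110],0,1],[[-20,0,-110],0,1]]}}

```text
time_s: 40.78
eef_pos: [559.2, 16.3, 206.1]
ee_rot: [0.002, 0.802, 0.598, 0.001]
force: [-0.2, 0.8, -0.4]
grip_width: 1.001
```

```bash
python3 ln.py blue 34 w21;python3 ln.py green 34 w21
```

```text
t 40.77 tcp [559.2  16.3 206.1] toolx [0.285 0.959 0.   ] tooly [ 0.958 -0.285  0.004] z [ 0.004 -0.001 -1.   ] F [-0.2  0.8 -0.4] g 1.001 j6 [-0.18  0.48  1.53 -0.    1.13  0.11]
outer [318. 199.] flat 43.5 [564.2  36.8] [44.8 44.7 43.1]
hole [318. 199.] [564.2  37.1] [31.6 31.5 32.6] flat 43.5
depth med 248.6
depth top n 1824 z 34.4 flat 43.0 [564.1  36.3] [44.1 43.6 43.1]
t 40.83 tcp [558.7  16.8 204.5] toolx [0.285 0.959 0.   ] tooly [ 0.959 -0.285  0.001] z [ 0.001 -0.    -1.   ] F [-0.1  0.9 -0.7] g 0.995 j6 [-0.18  0.48  1.53  0.    1.13  0.11]
outer [394. 321.] flat 44.0 [587.3 -53.5] [46.4 48.8 43.8]
hole [394. 323.] [586.9 -55. ] [31.  30.1 32.5] flat 43.0
depth med 273.1
depth top n 1467 z 34.3 flat 44.0 [587.2 -56. ] [44.3 43.8 43.3]
```

View pics/w21.png

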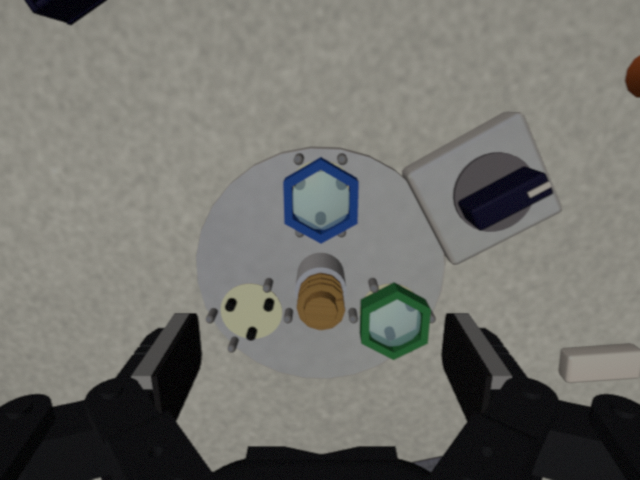

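```bash
python3 - <<'E'
from h import *
p,d,c=grab('wrist'); st()
print('disc', ray(c,[[496,192]],26).round(1), 'proj axis',proj(c,[[664.7,11.7,26],[664.7,11.7,54]]).round())
# bar top corners from mask
m=cv2.inRange(hsv(p),(105,60,0),(140,255,75))
for b in blobs(m,200):
    r=cv2.minAreaRect(b.astype(np.float32)); print(np.round(r[0]),np.round(r[1]),r[2])
for n in('scene','side'):
    p,d,c=grab(n,n+'22'); H=hsv(p)
    m=cv2.inRange(H,(4,170,80),(12,255,255))
    for b in blobs(m,150)[:2]:
        lo=b[b[:,1].argmax()]; print(n,'orange',b.mean(0).round(),ray(c,[lo],0).round(),ray(c,[b.mean(0)],45).round())
E
```

```text
t 40.92 tcp [558.3  17.4 203.1] toolx [ 0.284  0.959 -0.   ] tooly [ 0.959 -0.284 -0.002] z [-0.002  0.    -1.   ] F [-0.4 -0.5 -0.1] g 1.0 j6 [-0.18  0.48  1.53  0.    1.13  0.11]
disc [[666.1  11.3  26. ]] proj axis [[494. 192.]
 [514. 203.]]
[508. 198.] [37. 90.] 62.1759033203125
[65. 12.] [23. 78.] 90.0
```

View pics/scene22.png

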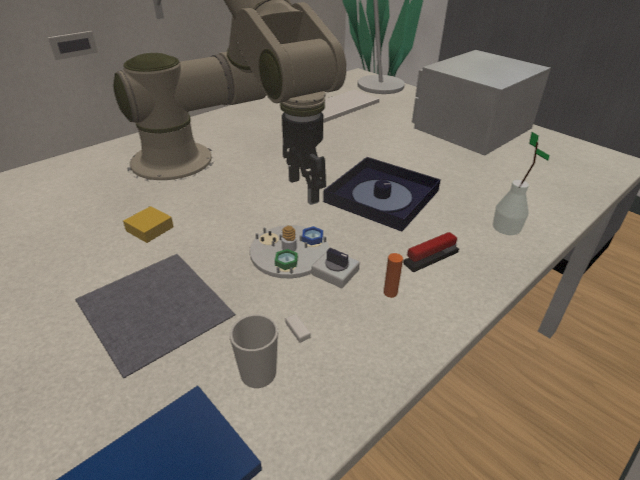

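Call:
{"op": "move_arm", "data": {"series": [[[8,35,5],10,1],[[16,70,10],20,1],[[24,100,14],30,1],[[24.8,103.5,14],40,1],[[24.8,103.5,14],50,0.6],[[24.8,103.5,14],60,0.6],[[24.8,103.5,14],60,0.6],[[24.8,103.5,14],60,0.6]]}}

```text
time_s: 42.02
eef_pos: [664.8, 11.7, 189.6]
ee_rot: [-0.0, 0.993, 0.119, -0.0]
force: [0.6, -0.2, 0.3]
grip_width: 0.597
```

```bash
python3 - <<'E'
from h import *
st();p,d,c=grab('wrist','w23')
print('proj axis',proj(c,[[664.9,11.6,26],[664.9,11.6,54]]).round())
cs=cam('scene'); print(ray(cs,[[392,295]],0).round(),ray(cs,[[395,258]],90).round())
E
```

```text
t 42.02 tcp [664.8  11.7 189.6] toolx [ 0.972  0.237 -0.001] tooly [ 0.237 -0.972 -0.   ] z [-0.001  0.    -1.   ] F [ 0.6 -0.2  0.3] g 0.597 j6 [-0.16  0.72  1.17  0.    1.26  1.17]
proj axis [[321. 239.]
 [321. 256.]]
[[785.  45.   0.]] [[780.  45.  90.]]
```

View pics/w23.png

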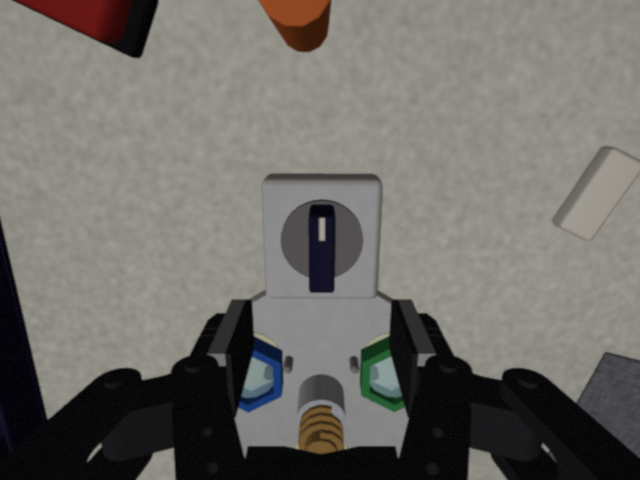

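Call:
{"op": "move_arm", "data": {"series": [[[0,0,25],0,0.6],[[0,0,55],0,0.6],[[0,0,78],0,0.6],[[0,0,84],0,0.6],[[0,0,84],0,0.3],[[0,0,84],0,0],[[0,0,84],0,0],[[0,0,84],0,0],[[0,0,84],0,0]], "force": 30}}

```text
time_s: 43.2
eef_pos: [665.3, 11.6, 107.4]
ee_rot: [0.0, 0.993, 0.118, 0.001]
force: [-1.8, 2.3, 6.3]
grip_width: 0.153
```

Call:
{"op": "move_arm", "data": {"series": [[[0,0,0],8,0],[[0,0,0],16,0],[[0,0,0],24,0],[[0,0,0],32,0],[[0,0,0],40,0],[[0,0,0],48,0],[[0,0,0],56,0],[[0,0,0],62,0],[[0,0,0],62,0],[[0,0,0],62,0]]}}

```text
time_s: 44.45
eef_pos: [665.3, 11.7, 107.4]
ee_rot: [-0.0, 0.912, -0.411, 0.001]
force: [-1.9, 2.2, 6.3]
grip_width: 0.153
```

Call:
{"op": "move_arm", "data": {"series": [[[0,0,0],0,0.3],[[0,0,0],0,0.5],[[0,0,0],0,0.6],[[0,0,-10],0,0.6],[[0,0,-40],0,0.6],[[0,0,-80],0,0.6],[[-20,0,-120],0,0.6],[[-40,0,-140],0,0.6],[[-40,0,-140],0,0.6]]}}

```text
time_s: 45.58
eef_pos: [638.4, 42.1, 248.4]
ee_rot: [-0.001, 0.912, -0.41, 0.002]
force: [0.3, -0.6, 0.5]
grip_width: 0.599
```

```bash
python3 - <<'E'
from h import *
st();p,d,c=grab('wrist','w24')
for n in('scene','side'): grab(n,n+'24')
E
python3 ln.py blue 34 w25;python3 ln.py green 34 w25
```

```text
t 45.58 tcp [638.4  42.1 248.4] toolx [ 0.664 -0.748  0.003] tooly [-0.748 -0.664 -0.003] z [ 0.004 -0.    -1.   ] F [ 0.3 -0.6  0.5] g 0.599 j6 [-0.12  0.61  1.2   0.    1.33  2.3 ]
t 45.73 tcp [638.5  40.8 244.9] toolx [ 0.662 -0.749 -0.001] tooly [-0.749 -0.662  0.001] z [-0.002 -0.    -1.   ] F [ 0.  -0.5 -0.3] g 0.601 j6 [-0.12  0.61  1.2  -0.    1.33  2.3 ]
outer [399. 274.] flat 43.5 [565.8  35.1] [44.3 46.2 48.1]
hole [399. 276.] [565.2  35.8] [31.5 31.  30.4] flat 44.0
depth med 305.5
depth top n 1154 z 34.4 flat 21.0 [539.8 102.8] [ 49.4 175.3 170.4]
t 45.77 tcp [638.5  40.8 244.7] toolx [ 0.662 -0.749 -0.001] tooly [-0.749 -0.662  0.001] z [-0.002  0.    -1.   ] F [-0.   0.3 -0.7] g 0.597 j6 [-0.12  0.61  1.2  -0.    1.33  2.3 ]
outer [472. 159.] flat 43.5 [588.8 -56.3] [46.  43.2 45.6]
hole [472. 160.] [588.  -56.3] [32.3 32.8 31.9] flat 43.0
depth med 280.0
depth top n 1449 z 34.5 flat 44.0 [587.8 -56.8] [43.8 43.1 43.8]
```

View pics/w24.png

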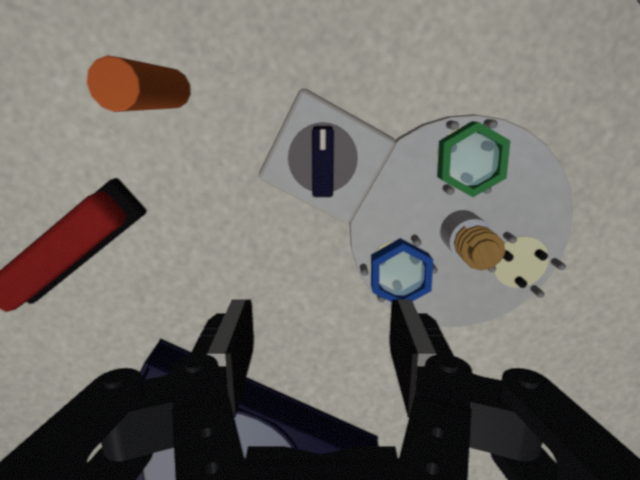

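View pics/scene24.png

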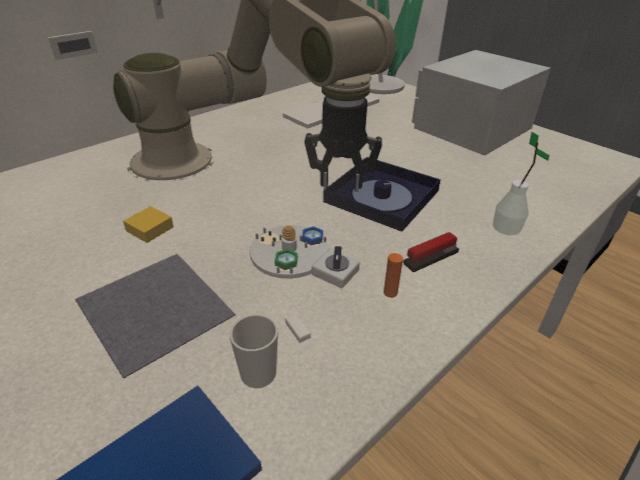

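View pics/side24.png

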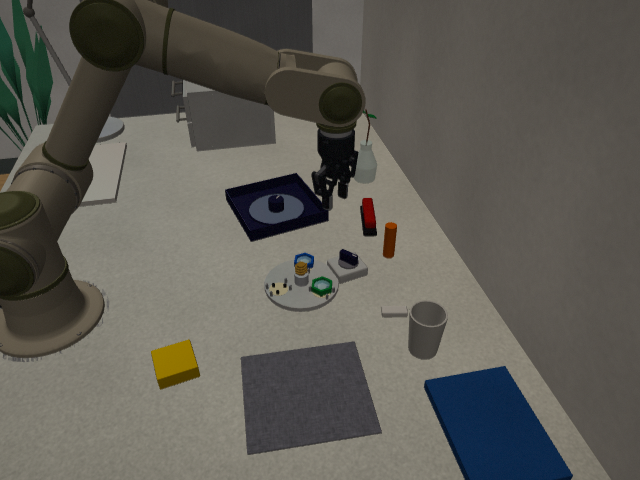

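```bash
python3 -c "
from rig import ctrl
print(ctrl.finish_job(), ctrl.sense()['time_s'])"
```

```text
the job is handed in; nothing more can be done
the job is handed in; nothing more can be done
```

The job is handed in at about 46 s of the 210 s, and the last pictures show every part of it done. The hand-in itself gives no verdict.

- **Cover:** I unscrewed it about 2.2 turns in three strokes, lifted it off and laid it knob up in the tray. It was set down about 3 mm from the tray's middle, and the last pictures show it flat and released.
- **Lenses:** Only the green and blue lenses were on the mat. The green one was knocked aside while the cover was being moved, so I measured it again before picking it up. Green now sits on station 2 and blue on station 0. Straight after release, each measured within about 1 mm of its station's centre and 0.5 mm of its height.
- **Switch:** I turned it clockwise, and the bar stands about 62° (1.08 rad) from off. That is past the 0.8 rad limit for on.
- **Other things:** The last pictures show the cup, stapler, eraser and glue stick where they started, and the gripper clear of everything.

**One disagreement:** the last slanted wrist view put both lenses 1 to 2 mm away from the earlier readings taken from above. I put this down to the viewing angle, and it is still within the 4.5 mm allowed. In that same view the depth fit for the blue lens failed because the outline picked up something else, so I disregarded it.

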